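# Set up the soldering turntable

### The job

Put the steel turntable plate on its hub: turn it until its three holes line up with the three studs, and lower it without banging it down until it lies fully home on the flange. While nothing is on it yet, turn the seated plate about a quarter turn, either way, to check that it carries the hub round. Then stack every refractory disc that is on the bench on the plate's raised boss, flat and well centred, the widest at the bottom and each next one narrower; leave the notebook, pliers and jar where they are.

Things in the scene. Friction and masses are not known exactly. Their poses are not given: they have to be found in the camera images.
- base: Fixed cast foot of the soldering turntable, dark: 164 mm across and 11 mm high at the bench, then a column 72 mm across that carries the hub. Origin: centre of the underside.
- hub: Rotating hub on the foot: a dark steel flange 130 mm across, its top face 52 mm above the bench, with a central spigot and three studs. Origin: centre of the flange's top face; z up; +x points to stud A, the other two studs lie at +-120 degrees. Turns endlessly about z on a stiff bearing (0.3 N m) and stays where it is left.
- stud_a (a point): Tip of stud A. The three equal studs are 10 mm in diameter, 14 mm high above the flange with tapered tips, 120 degrees apart on a circle of 55 mm radius, and go round with the hub.
- spigot_tip (a point): Tip of the hub's central spigot, which is 24 mm in diameter and 22 mm high above the flange, tapering to 14 mm over its last 9 mm: it enters the plate's bore before the studs meet the plate.
- plate: Turntable plate: bright steel disc 150 mm across, 8 mm thick, about 0.55 kg, boss on top; three through holes 14 mm in diameter, 120 degrees apart on a circle of 55 mm radius. Starts flat on the bench, boss up. Origin: centre of the underside; z up through the boss; +x points to one hole. Fully home, its underside lies on the hub's flange and the studs stand 6 mm out of the holes.
- boss_top (a point): Centre of the flat top of the plate's raised round boss, which is 50 mm in diameter and stands 20 mm above the plate's face (28 mm above its underside); a bore of 27 mm for the spigot goes right through. The disc stack stands here.
- disc_70: Flat round cream-coloured refractory soldering disc with fine pores, 70 mm in diameter, 12 mm thick, both faces alike. Origin: the middle of the disc, 6 mm above its underside; z is the disc's axis, up at the start. Starts flat on the bench. May be absent.
- disc_64: Flat round cream-coloured refractory soldering disc with fine pores, 64 mm in diameter, 12 mm thick, both faces alike. Origin: the middle of the disc, 6 mm above its underside; z is the disc's axis, up at the start. Starts flat on the bench. May be absent.
- disc_58: Flat round cream-coloured refractory soldering disc with fine pores, 58 mm in diameter, 12 mm thick, both faces alike. Origin: the middle of the disc, 6 mm above its underside; z is the disc's axis, up at the start. Starts flat on the bench. May be absent.
- disc_52: Flat round cream-coloured refractory soldering disc with fine pores, 52 mm in diameter, 12 mm thick, both faces alike. Origin: the middle of the disc, 6 mm above its underside; z is the disc's axis, up at the start. Starts flat on the bench. May be absent.
- disc_46: Flat round cream-coloured refractory soldering disc with fine pores, 46 mm in diameter, 12 mm thick, both faces alike. Origin: the middle of the disc, 6 mm above its underside; z is the disc's axis, up at the start. Starts flat on the bench. May be absent.
- disc_40: Flat round cream-coloured refractory soldering disc with fine pores, 40 mm in diameter, 12 mm thick, both faces alike. Origin: the middle of the disc, 6 mm above its underside; z is the disc's axis, up at the start. Starts flat on the bench. May be absent.
- notebook: Bystander: pocket spiral notebook, 105 x 148 mm, 15 mm thick, flat on the bench. Origin: centre of the underside. Leave alone.
- pliers: Bystander: jeweller's pliers with blue handles, 150 mm long along x, 12 mm high. Origin: middle, at the bench. Leave alone.
- flux_jar: Bystander: amber glass jar, 52 mm across, 62 mm tall. Origin: centre of the underside. Leave alone.
Things that resemble listed ones, but are neither listed nor needed, are in the scene too. Of the things shaped like the base, the dark steel one is meant.

How it is judged (in metres and radians):
On the way, in this order (a step that is already met when the one before it is completed fails the run):
1. the plate lies fully home on the hub, all three studs through its holes (horizontal distance between plate and hub below 0.004 m and z of plate in the frame of hub between -0.003 and 0.003 m and angle between plate's own z axis and vertical below 0.04 rad), for 0.2 s.
2. the seated plate, with no disc on it, has been turned so that the hub went round with it (about a quarter turn; at least 50 degrees from where the hub stood at the start) (all of step 1 and distance of stud_a from where it was at the start of the episode above 0.0465 m and horizontal distance between each of disc_70, disc_64, disc_58, disc_52, disc_46, disc_40 and hub above 0.06 m), for 0.1 s.
At the end, for the whole second after the job is handed in: The plate lies home on the hub (within 4 mm of the axis, within 3 mm of the flange, level), and all discs that are present lie on its boss in one stack, level, at rest, each within 6 mm of the plate's axis, wider ones below narrower ones (all of step 1 and horizontal distance between each of disc_70, disc_64, disc_58, disc_52, disc_46, disc_40 and plate below 0.006 m and z of each of disc_70, disc_64, disc_58, disc_52, disc_46, disc_40 in the frame of plate above 0.03 m and angle between the z axis of each of disc_70, disc_64, disc_58, disc_52, disc_46, disc_40 and the z axis of plate, either way round below 0.06 rad and linear speed of each of disc_70, disc_64, disc_58, disc_52, disc_46, disc_40 below 0.02 m/s and ((z of disc_64 in the frame of disc_70 above 0.009 m and angle between disc_70's own z axis and vertical below 1 rad) or (z of disc_64 in the frame of disc_70 below -0.009 m and angle between disc_70's own z axis and vertical above 2 rad)) and ((z of disc_58 in the frame of disc_70 above 0.009 m and angle between disc_70's own z axis and vertical below 1 rad) or (z of disc_58 in the frame of disc_70 below -0.009 m and angle between disc_70's own z axis and vertical above 2 rad)) and ((z of disc_52 in the frame of disc_70 above 0.009 m and angle between disc_70's own z axis and vertical below 1 rad) or (z of disc_52 in the frame of disc_70 below -0.009 m and angle between disc_70's own z axis and vertical above 2 rad)) and ((z of disc_46 in the frame of disc_70 above 0.009 m and angle between disc_70's own z axis and vertical below 1 rad) or (z of disc_46 in the frame of disc_70 below -0.009 m and angle between disc_70's own z axis and vertical above 2 rad)) and ((z of disc_40 in the frame of disc_70 above 0.009 m and angle between disc_70's own z axis and vertical below 1 rad) or (z of disc_40 in the frame of disc_70 below -0.009 m and angle between disc_70's own z axis and vertical above 2 rad)) and ((z of disc_58 in the frame of disc_64 above 0.009 m and angle between disc_64's own z axis and vertical below 1 rad) or (z of disc_58 in the frame of disc_64 below -0.009 m and angle between disc_64's own z axis and vertical above 2 rad)) and ((z of disc_52 in the frame of disc_64 above 0.009 m and angle between disc_64's own z axis and vertical below 1 rad) or (z of disc_52 in the frame of disc_64 below -0.009 m and angle between disc_64's own z axis and vertical above 2 rad)) and ((z of disc_46 in the frame of disc_64 above 0.009 m and angle between disc_64's own z axis and vertical below 1 rad) or (z of disc_46 in the frame of disc_64 below -0.009 m and angle between disc_64's own z axis and vertical above 2 rad)) and ((z of disc_40 in the frame of disc_64 above 0.009 m and angle between disc_64's own z axis and vertical below 1 rad) or (z of disc_40 in the frame of disc_64 below -0.009 m and angle between disc_64's own z axis and vertical above 2 rad)) and ((z of disc_52 in the frame of disc_58 above 0.009 m and angle between disc_58's own z axis and vertical below 1 rad) or (z of disc_52 in the frame of disc_58 below -0.009 m and angle between disc_58's own z axis and vertical above 2 rad)) and ((z of disc_46 in the frame of disc_58 above 0.009 m and angle between disc_58's own z axis and vertical below 1 rad) or (z of disc_46 in the frame of disc_58 below -0.009 m and angle between disc_58's own z axis and vertical above 2 rad)) and ((z of disc_40 in the frame of disc_58 above 0.009 m and angle between disc_58's own z axis and vertical below 1 rad) or (z of disc_40 in the frame of disc_58 below -0.009 m and angle between disc_58's own z axis and vertical above 2 rad)) and ((z of disc_46 in the frame of disc_52 above 0.009 m and angle between disc_52's own z axis and vertical below 1 rad) or (z of disc_46 in the frame of disc_52 below -0.009 m and angle between disc_52's own z axis and vertical above 2 rad)) and ((z of disc_40 in the frame of disc_52 above 0.009 m and angle between disc_52's own z axis and vertical below 1 rad) or (z of disc_40 in the frame of disc_52 below -0.009 m and angle between disc_52's own z axis and vertical above 2 rad)) and ((z of disc_40 in the frame of disc_46 above 0.009 m and angle between disc_46's own z axis and vertical below 1 rad) or (z of disc_40 in the frame of disc_46 below -0.009 m and angle between disc_46's own z axis and vertical above 2 rad))); the robot touches nothing.
It fails at once if a bystander (notebook, pliers, jar) is moved by more than 30 mm (distance of any of notebook, pliers, flux_jar from where it was at the start of the episode above 0.03 m).
It fails at once if the plate is banged down on or forced against the hub (over 80 N) (contact force between plate and hub above 80 N).
Of disc_70, disc_64, disc_58, disc_52, disc_46, disc_40 only 4 to 6 are there at a start; the rules pass over those that are not, and their reading is None.
At some moment in a run one of plate, disc_70, disc_64, disc_58, disc_52, disc_46, disc_40 may be knocked a few centimetres aside while the robot is not near it.
Once in a run the grip may slacken for a moment while it holds something.
It also fails if it takes over 210 s, if anything falls off the work surface, if the arm or the gripper's body presses on something with over 40 N, if the wrist force passes 120 N, or if a joint passes its speed limit or range.

### The arm

A 7-joint arm with a two-finger parallel gripper is mounted at the origin on the work surface. World frame = base frame: x ahead of the robot, y to its left, z up, the work surface at z = 0. Lengths are in m, angles in degrees, forces in N, time in s.
With the tool pointing down it reaches from about 0.425 to 0.95 m from the base axis. Payload 4.7 kg.
Tool frame: the origin (TCP) lies at the very end of the fingers, on their centre line; the grasp point (between the pads) lies 19 mm behind it; z points along the fingers, y is the line along which they close (so a half turn about z gives the same grasp; the last joint's range is limited). The gripper opens to 87 mm and grips with 3 to 60 N. Pads are 19 mm wide; open, the fingers measure 117 mm over their backs; the gripper's body (75 mm by 190 mm) begins 51 mm behind the grasp point.
Start: joints at [66.641, 26.849, -2.785, 87.806, 1.381, 65.374, -4.715], TCP at [0.25, -0.627, 0.223] pointing down, gripper open.
Joint ranges: [-148.3, 148.3], [-19.14, 114.17], [-79.39, 73.82], [5.75, 140.21], [-59.74, 239.74], [12.07, 113.84], [-152.46, 152.46]. Speed limits (degrees/s): [147.25, 147.25, 180, 180, 180, 180, 180].

### API

Orientations are given as [roll, pitch, yaw] about the fixed x, y, z axes, in that order (R = Rz(yaw) Ry(pitch) Rx(roll)).
In Python, from rig import * gives the robot as it stands. The module is installed in compiled form; this text tells all that it offers.
- The arm moves only by the tool servo_tool, never from a script. Its argument "moves" is a list that holds one entry, the list of rows, each a list of 6 numbers: the shift along the tool's x, y, z as a fraction of full scale, then the turn, a rotation vector about the tool's x, y, z as a fraction of full scale. A call has 1 to 20 rows; each row is the pose to reach, as a shift and turn from the pose commanded when the call began, along the tool's axes at that moment; what a row does not reach only later rows make up. Full scale, the value 1, is 150 mm for a shift and 2 rad for a turn. A row lasts 1/8 s, in which the tool goes at most 62.5 mm and 10.7 degrees, less where a joint would pass 70% of its speed; a pose out of reach is approached as far as the arm can. A call with a number of a shift or a turn outside -1 to 1 is refused whole. A call with a gripper value outside its range is refused whole. "hand" is the closure, from 0 (fully open) to 1 (shut), set as the call begins (left out, the last holds). The fingers move at their own pace and stop on an object; "force" is the grip in N (left out, the last holds). Time passes only in rows, so rows that repeat a pose let the fingers close. It gives the time, the measured TCP pose, the force, the opening and the grip force at its end, in the units of the state.
- observe(): the state, without advancing time (a new reading comes with each control period).
- read_camera(name): name is "side" or "top" or "wrist"; returns the picture (384x512x3 uint8, red, green, blue); there is no depth.
- camera_info(name): a dict with "fx", "fy", "cx", "cy" (pixels), "k1" (the pictures are not rectified: a ray, as slopes to the right and down, at radius r is drawn at 1 + k1 r^2 times it, then the intrinsics apply), "position" and "attitude" of the camera in the world; the wrist camera has in their place "hand_eye" (4x4, takes a point from camera to tool coordinates, whose origin is the TCP and whose axes are the flange's). Camera axes: x right, y down, z forward; pixel columns grow to the right and rows downward; lengths in m; the calibration is good to about 2 mm. A picture is of the moment at which its call begins: read the wrist's pose just before it. camera_info takes no time and is no camera call.
- close_job(): hands the job in; it is judged then, once.
Trained networks look in the newest picture that a camera, given by its name, has taken for a name from the list of things; names that differ only in an ending like _2 or _b are one class to them, and where a whole thing is asked for, a point or a joint stands for the part that bears it (a point fixed in the world has none). Each returns a list of dicts, best first, with "confidence" (0 to 1); they miss things now and then, are a little off and sometimes report something else, mostly with a low value. They report only what shows in the picture. A call takes as long as a camera call. They do not tell look-alikes from the thing itself.
- recognise(label, camera): "rect" ([left, top, width, height] in pixels, round what is visible of it).
- place_of(label, camera): "position" ([column, row] in pixels: a listed point, or the origin of a listed thing).
The state is a dict: "time": time; "q": joint angles; "joint_vel": joint speeds; "joint_efforts": joint torques, N m; "ee_pos": TCP position; "eef_rot": TCP orientation; "ft_force": force on the tool from outside, world axes, zero at the start; "ft_torque": the same for the moment, N m; "width": finger opening in m; "finger_force": force on a finger pad.
Only numpy, scipy, OpenCV 4.12 (cv2) and the standard library are available. Lean on these libraries where they do the work, as an engineer would, in place of code of your own. Each camera call takes 0.05 s, during which the arm holds its last target. There are 200 camera calls.

## Working session

There is one attempt and no reset: what is moved stays moved. The work goes in short steps, Python scripts to look and compute and a tool call to move; the robot and the scene stay as the last step left them, time stands still between calls to the robot, and variables do not carry over. Pictures are saved under pics/ and viewed, at most 14 in all, crops included, and the job is handed in when it is done.

Besides the shell and the picture viewer there is one more tool, called as a command line: name --argument value ..., lists and objects as JSON in quotes. servo_tool: Moves the arm, as the interface text tells. Shift numbers are shares of 150 mm and turn numbers shares of 2 rad, none past 1 either way. Its arguments: {"type":"object","properties":{"moves":{"type":"array","items":{"type":"array","items":{"type":"array","items":{"type":"number","minimum":-1,"maximum":1}}}},"hand":{"type":"number"},"force":{"type":"number"}},"required":["moves"]}

```bash
mkdir -p pics; ls; cat > h.py <<'E'
from rig import *
import numpy as np, cv2
from scipy.spatial.transform import Rotation as R
def cam(name,s=None):
    c=camera_info(name)
    if name=='wrist':
        s=s or observe()
        T=np.eye(4);T[:3,:3]=R.from_euler('xyz',s['eef_rot'],degrees=True).as_matrix();T[:3,3]=s['ee_pos']
        return c,T@np.array(c['hand_eye'])
    return c,None
E
python3 - <<'E'
from h import *
import time
for n in ('side','top','wrist'):
    print(n,camera_info(n)); cv2.imwrite(f'pics/{n}0.png',cv2.cvtColor(read_camera(n),cv2.COLOR_RGB2BGR))
print(observe())
E
```

```text
pics
side {'fx': 411.24677948270795, 'fy': 411.24677948270795, 'cx': 257.3224235541238, 'cy': 199.6965127096557, 'k1': -0.04252128477962046, 'position': array([0.22380209, 1.14795518, 0.72087257]), 'attitude': array([-119.65347922,   -0.24074789, -161.9996413 ])}
top {'fx': 419.30009745290675, 'fy': 419.30009745290675, 'cx': 252.41912493852806, 'cy': 195.2599911170616, 'k1': 0.016302597114691307, 'position': array([0.4601272 , 0.07155122, 1.41499253]), 'attitude': array([-175.18217428,   -1.31050463,  -90.16619417])}
wrist {'fx': 334.6342138288045, 'fy': 334.6342138288045, 'cx': 258.0130698155973, 'cy': 192.02497798816603, 'k1': -0.10138761140315886, 'hand_eye': array([[ 1.63657245e-04, -9.66915108e-01, -2.55098308e-01,
         7.00972935e-02],
       [ 9.99999987e-01,  1.57557067e-04,  4.43473514e-05,
        -8.23774929e-04],
       [-2.68758296e-06, -2.55098311e-01,  9.66915121e-01,
        -1.62372620e-01],
       [ 0.00000000e+00,  0.00000000e+00,  0.00000000e+00,
         1.00000000e+00]])}
{'time': 0.15, 'q': array([66.64037025, 26.8873621 , -2.78347043, 87.85733204,  1.38016479,
       65.37421756, -4.71571561]), 'joint_vel': array([-0.05478652, -0.03131594,  0.11885535, -0.20902544, -0.06253238,
        0.04073448, -0.07758567]), 'joint_efforts': array([ 6.35526703e-05, -5.08428741e+01, -8.14491813e-02, -2.36418557e+01,
       -6.14589499e-02,  3.56682006e-02,  1.08338036e-04]), 'ee_pos': array([ 0.24946651, -0.6267264 ,  0.2217375 ]), 'eef_rot': array([-1.79914629e+02,  2.38766750e-03,  2.17039491e+01]), 'ft_force': array([ 0.13492286,  0.08200251, -0.26362541]), 'ft_torque': array([-0.02176842, -0.07668296, -0.07054148]), 'finger_force': 0.0, 'width': 0.08684294721175385}
```

View top.

```bash
python3 - <<'E'
from h import *
for l in ('plate','hub','base','disc_70','disc_40','notebook','pliers','flux_jar','stud_a'):
    for n in ('top','side'):
        print(l,n,[(np.round(d['position']).tolist(),round(d['confidence'],2)) for d in place_of(l,n)])
im=cv2.imread('pics/top0.png'); cv2.imwrite('pics/top0b.png',cv2.resize(im,(800,600),interpolation=cv2.INTER_CUBIC))
E
```

```text
plate top [([337.0, 202.0], 0.69)]
plate side [([291.0, 175.0], 0.95)]
hub top [([162.0, 275.0], 0.87), ([100.0, 219.0], 0.8), ([177.0, 201.0], 0.6)]
hub side [([224.0, 307.0], 0.75), ([317.0, 269.0], 0.67), ([236.0, 247.0], 0.57)]
base top [([182.0, 204.0], 0.83), ([165.0, 269.0], 0.62), ([110.0, 220.0], 0.6)]
base side [([316.0, 287.0], 0.85), ([240.0, 262.0], 0.82), ([228.0, 327.0], 0.82)]
disc_70 top [([281.0, 239.0], 0.69), ([248.0, 174.0], 0.68), ([282.0, 171.0], 0.54), ([380.0, 163.0], 0.52), ([249.0, 241.0], 0.41)]
disc_70 side [([236.0, 212.0], 0.62), ([306.0, 210.0], 0.61), ([300.0, 222.0], 0.58), ([245.0, 193.0], 0.41)]
disc_40 top [([281.0, 239.0], 0.69), ([248.0, 174.0], 0.68), ([282.0, 171.0], 0.54), ([380.0, 163.0], 0.52), ([249.0, 241.0], 0.41)]
disc_40 side [([236.0, 212.0], 0.62), ([306.0, 210.0], 0.61), ([300.0, 222.0], 0.58), ([245.0, 193.0], 0.41)]
notebook top [([258.0, 132.0], 0.8), ([337.0, 201.0], 0.5)]
notebook side [([202.0, 202.0], 0.89), ([176.0, 272.0], 0.47), ([236.0, 244.0], 0.17)]
pliers top [([380.0, 162.0], 0.64), ([180.0, 201.0], 0.62)]
pliers side [([241.0, 260.0], 0.54), ([262.0, 157.0], 0.37), ([235.0, 241.0], 0.17)]
flux_jar top [([153.0, 160.0], 0.82), ([280.0, 238.0], 0.7)]
flux_jar side [([239.0, 210.0], 0.66), ([176.0, 272.0], 0.62)]
stud_a top [([176.0, 266.0], 0.81), ([114.0, 210.0], 0.61)]
stud_a side [([309.0, 255.0], 0.97), ([247.0, 233.0], 0.82), ([223.0, 288.0], 0.68)]
```

View pics/top0.png

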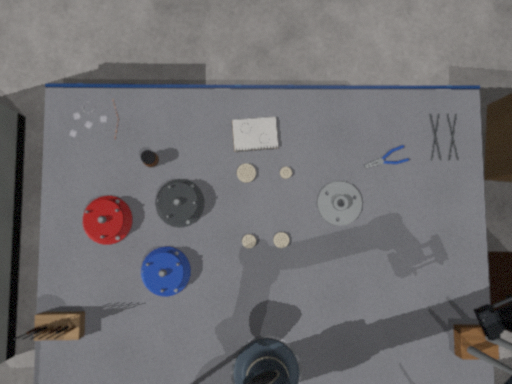

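View pics/side0.png

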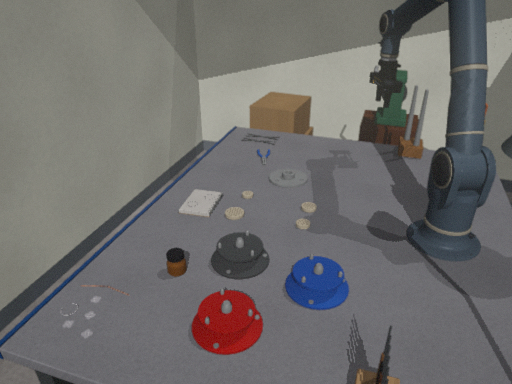

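```bash
cat >> h.py <<'E'
def pose(name,s=None):
    c,T=cam(name,s)
    if T is None:
        T=np.eye(4);T[:3,:3]=R.from_euler('xyz',c['attitude'],degrees=True).as_matrix();T[:3,3]=c['position']
    return c,T
def p2w(name,uv,z,s=None):
    c,T=pose(name,s)
    K=np.array([[c['fx'],0,c['cx']],[0,c['fy'],c['cy']],[0,0,1]])
    uv=np.array(uv,float).reshape(-1,1,2)
    n=cv2.undistortPoints(uv,K,np.array([c['k1'],0,0,0,0.]))[:,0]
    d=np.c_[n,np.ones(len(n))]@T[:3,:3].T; o=T[:3,3]
    return (o+d*((z-o[2])/d[:,2])[:,None])[:,:2]
def w2p(name,P,s=None):
    c,T=pose(name,s)
    q=(np.array(P,float).reshape(-1,3)-T[:3,3])@T[:3,:3]
    n=q[:,:2]/q[:,2:]; n=n*(1+c['k1']*(n**2).sum(1))[:,None]
    return n*[c['fx'],c['fy']]+[c['cx'],c['cy']]
def shot(name,f=None):
    s=observe(); im=cv2.cvtColor(read_camera(name),cv2.COLOR_RGB2BGR)
    if f: cv2.imwrite('pics/'+f,im)
    return s,im
def togo(xyz,yaw,s=None):
    """row (fractions) that takes the current tool to xyz with tool down at yaw"""
    s=s or observe(); A=R.from_euler('xyz',s['eef_rot'],degrees=True); B=R.from_euler('xyz',[180,0,yaw],degrees=True)
    sh=A.inv().apply(np.array(xyz)-s['ee_pos'])/.15; t=(A.inv()*B).as_rotvec()/2
    print('row',np.round(sh,4),np.round(t,4))
E
python3 - <<'E'
from h import *
for n,uv,z in (('spigot',(178,202),.074),('plate',(340,202),.02),('d1',(247,173),.012),('d2',(287,173),.012),('d3',(249,241),.012),('d4',(282,240),.012),('jar',(150,158),.062),('nb',(256,133),.015)):
    print(n,p2w('top',uv,z).round(3))
im=cv2.imread('pics/top0.png')
a=cv2.resize(im[170:240,145:215],(400,400),interpolation=cv2.INTER_CUBIC);b=cv2.resize(im[170:240,305:375],(400,400),interpolation=cv2.INTER_CUBIC)
cv2.imwrite('pics/c1.png',np.hstack([a,b]))
g=cv2.cvtColor(im,cv2.COLOR_BGR2HSV)
m=((im.min(2)>130)&(im[...,2].astype(int)-im[...,0]>12)).astype(np.uint8)
n,l,st,ce=cv2.connectedComponentsWithStats(m)
for i in range(1,n):
    if st[i,4]>60: print(st[i],ce[i].round(1))
E
```

```text
spigot [[0.552 0.278]]
plate [[ 0.555 -0.254]]
d1 [[0.654 0.057]]
d2 [[ 0.654 -0.078]]
d3 [[0.426 0.051]]
d4 [[ 0.429 -0.059]]
jar [[0.696 0.372]]
nb [[0.79  0.026]]
[237 164  19  19 272] [245.6 172.6]
[280 167  12  12 107] [285.2 172.3]
[274 233  15  15 180] [280.7 239.6]
[242 235  13  12 118] [247.9 240.2]
```

View pics/c1.png

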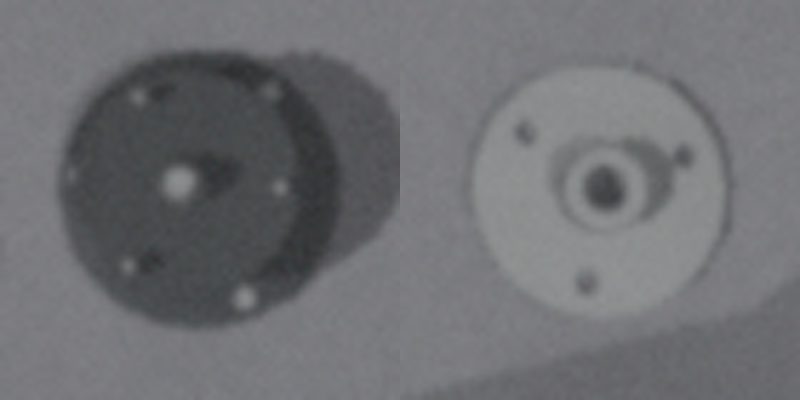

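```bash
cat >> h.py <<'E'
def plan(xyz,yaw):
    s=observe(); A=R.from_euler('xyz',s['eef_rot'],degrees=True); B=R.from_euler('xyz',[180,0,yaw],degrees=True)
    v=A.inv().apply(np.array(xyz)-s['ee_pos'])/.15; t=(A.inv()*B).as_rotvec()/2
    n=int(np.ceil(abs(v).max()-.02)) or 1
    print('calls',n,'shift',np.round(v/n,4),'turn in last',np.round(t,4),'total mm %.0f'%(150*np.linalg.norm(v)))
E
python3 - <<'E'
from h import *
plan([.555,-.254,.2],65)
E
```

```text
calls 3 shift [ 0.9371 -0.5195  0.0501] turn in last [ 1.000e-04  0.000e+00 -3.778e-01] total mm 483
```

servo_tool --moves '[[[0.47, -0.26, 0.025, 0, 0, 0], [0.937, -0.52, 0.05, 0, 0, 0], [0.937, -0.52, 0.05, 0, 0, 0], [0.937, -0.52, 0.05, 0, 0, 0]]]' --hand 0

```text
time: 1.55
ee_pos: [0.3547, -0.4995, 0.2153]
eef_rot: [-180.0, -0.1, 22.1]
ft_force: [-0.6, -0.8, -0.0]
width: 0.0872
finger_force: 0.0
```

servo_tool --moves '[[[0.47, -0.26, 0.025, 0, 0, 0], [0.937, -0.52, 0.05, 0, 0, 0], [0.937, -0.52, 0.05, 0, 0, 0], [0.937, -0.52, 0.05, 0, 0, 0]]]'

```text
time: 2.05
ee_pos: [0.455, -0.3763, 0.2076]
eef_rot: [-180.0, -0.1, 22.0]
ft_force: [-0.7, -1.4, -0.8]
width: 0.0873
finger_force: 0.0
```

servo_tool --moves '[[[0.3, -0.17, 0.02, 0, 0, -0.08], [0.6, -0.35, 0.03, 0, 0, -0.16], [0.937, -0.52, 0.05, 0, 0, -0.24], [0.937, -0.52, 0.05, 0, 0, -0.32], [0.937, -0.52, 0.05, 0, 0, -0.378], [0.937, -0.52, 0.05, 0, 0, -0.378], [0.937, -0.52, 0.05, 0, 0, -0.378]]]'

```text
time: 2.92
ee_pos: [0.5543, -0.2556, 0.2]
eef_rot: [180.0, 0.0, 64.8]
ft_force: [0.6, 0.8, 0.3]
width: 0.0869
finger_force: 0.0
```

```bash
python3 - <<'E'
from h import *
s,im=shot('wrist','w1.png'); print(s['ee_pos'],s['eef_rot'])
print(place_of('plate','wrist'),place_of('boss_top','wrist'))
E
```

```text
[ 0.55427388 -0.25563494  0.20004569] [1.79988335e+02 4.06715534e-02 6.47713751e+01]
[] [{'position': [255.0, 171.0], 'confidence': 0.97}]
```

View pics/w1.png

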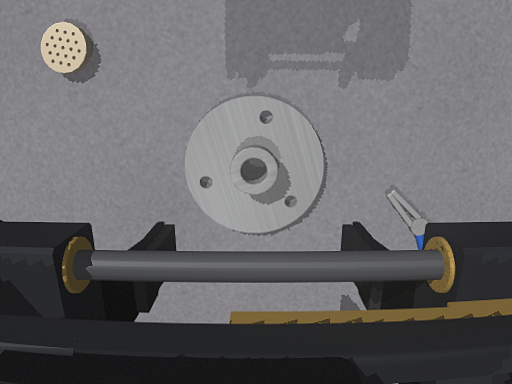

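```bash
cat >> h.py <<'E'
def blob(im,uv,r=9,dark=True):
    g=cv2.cvtColor(im,cv2.COLOR_BGR2GRAY).astype(float); u,v=map(int,np.round(uv))
    w=g[v-r:v+r+1,u-r:u+r+1]; t=(w.max()+w.min())/2 if dark is True else dark
    w=np.clip(t-w,0,None); y,x=np.mgrid[-r:r+1,-r:r+1]; return [u+(w*x).sum()/w.sum(),v+(w*y).sum()/w.sum()]
def tri(P):
    """centre and angle (mod 120 deg) of three points 120 deg apart on a 55 mm circle"""
    c=P.mean(0); d=P-c; a=np.degrees(np.angle(((d[:,0]+1j*d[:,1])**3).sum()))/3
    return c,a,np.linalg.norm(d,axis=1)
E
python3 - <<'E'
from h import *
im=cv2.imread('pics/w1.png'); s=observe()
b=[blob(im,p) for p in((266,117),(206,182),(291,201))]; print(np.round(b,1))
P=p2w('wrist',b,.006,s); c,a,r=tri(P); print(c,a,r)
print('boss',p2w('wrist',(254.3,170),.028,s))
plan([c[0],c[1],.011],65)
# hub from top
it=cv2.imread('pics/top0.png'); f=70/400
S=p2w('top',[(145+x*f,170+y*f) for x,y in ((138,97),(280,187),(128,265))],.066)
print(tri(S)); print(p2w('top',(145+178*f,170+182*f),.074))
# disc seen
print(p2w('wrist',(64,47),.012,s))
E
```

```text
[[264.1 116.4]
 [203.5 181.8]
 [287.8 200. ]]
[ 0.55031029 -0.24756029] 51.76044383988556 [0.05527779 0.05551766 0.05454835]
boss [[ 0.5534162  -0.24798717]]
calls 2 shift [ 0.0149 -0.0231  0.6305] turn in last [ 0.0001  0.0002 -0.0007] total mm 189
(array([0.55230459, 0.28303662]), np.float64(27.442034719180068), array([0.05467822, 0.0548879 , 0.05471758]))
[[0.55222701 0.2840509 ]]
[[ 0.43005099 -0.05039866]]
```

```bash
cat >> h.py <<'E'
def ring(im,uv0,R0,name,z,s,rw,n=72,span=.25,good=None):
    """refine the centre of a world circle (radius rw, height z) by strongest gradients along radial lines"""
    g=cv2.GaussianBlur(cv2.cvtColor(im,cv2.COLOR_BGR2GRAY),(0,0),1).astype(np.float32)
    c=p2w(name,uv0,z,s)[0]
    for it in range(4):
        pts=[]
        for a in np.linspace(0,2*np.pi,n,endpoint=False):
            rr=np.linspace(rw*(1-span),rw*(1+span),60); W=np.c_[c[0]+rr*np.cos(a),c[1]+rr*np.sin(a),0*rr+z]
            q=w2p(name,W,s).astype(np.float32); v=cv2.remap(g,q[:,0],q[:,1],cv2.INTER_LINEAR).ravel()
            d=v[:-1]-v[1:]   # bright inside -> drop
            k=d.argmax(); 
            if d[k]>1: pts.append(W[k,:2])
        pts=np.array(pts); keep=np.ones(len(pts),bool)
        for _ in range(5):
            A=np.c_[2*pts[keep],np.ones(keep.sum())]; x=np.linalg.lstsq(A,(pts[keep]**2).sum(1),rcond=None)[0]
            rad=np.sqrt(x[2]+x[0]**2+x[1]**2); e=abs(np.linalg.norm(pts-x[:2],axis=1)-rad); keep=e<max(.0015,1.5*np.median(e))
        c=x[:2]
    return c,rad,keep.sum()
E
python3 - <<'E'
from h import *
im=cv2.imread('pics/w1.png'); s=observe()
print('plate',ring(im,(255,164),0,'wrist',.008,s,.075))
print('boss',ring(im,(254,170),0,'wrist',.028,s,.025))
print('disc',ring(im,(64,47),0,'wrist',.012,s,.026))
for r in (7,):
  b=[blob(im,p,r,120) for p in((266,117),(206,182),(291,201))]; print(np.round(b,1),tri(p2w('wrist',b,.007,s)))
im=cv2.imread('pics/top0.png')
for p,r in (((245.6,172.6),.032),((285.2,172.3),.02),((280.7,239.6),.026),((247.9,240.2),.02)): print('disc',ring(im,p,0,'top',.012,s,r,span=.35))
E
```

```text
plate (array([ 0.55225729, -0.24863844]), np.float64(0.07459440086730176), np.int64(72))
boss (array([ 0.55237674, -0.24826941]), np.float64(0.02372029046792084), np.int64(55))
disc (array([ 0.42867133, -0.04974807]), np.float64(0.02529133125235585), np.int64(72))
[[264.2 116.4]
 [203.7 181.8]
 [288.5 200.5]] (array([ 0.55068508, -0.24772049]), np.float64(51.75615827458864), array([0.05522673, 0.05536088, 0.0548909 ]))
disc (array([0.65564902, 0.06119476]), np.float64(0.030721855608490358), np.int64(59))
disc (array([ 0.65645664, -0.07254521]), np.float64(0.01885049531038612), np.int64(56))
disc (array([ 0.42957198, -0.05531703]), np.float64(0.024982775018991137), np.int64(55))
disc (array([0.42537444, 0.05277594]), np.float64(0.02184061786234186), np.int64(54))
```

```bash
python3 - <<'E'
from h import *
plan([.5523,-.2484,.0115],65)
E
```

```text
calls 2 shift [ 0.0152 -0.0159  0.6288] turn in last [ 0.0001  0.0002 -0.0007] total mm 189
```

servo_tool --moves '[[[0.03, -0.032, 0.25, 0, 0, 0], [0.03, -0.032, 0.5, 0, 0, 0], [0.03, -0.032, 0.75, 0, 0, 0], [0.03, -0.032, 0.9, 0, 0, 0], [0.03, -0.032, 0.9, 0, 0, 0]]]'

```text
time: 3.7
ee_pos: [0.5511, -0.2473, 0.0634]
eef_rot: [-179.8, 0.0, 65.0]
ft_force: [-0.4, 0.0, -0.4]
width: 0.0872
finger_force: 0.0
```

servo_tool --moves '[[[0, 0, 0.1, 0, 0, 0], [0, 0, 0.2, 0, 0, 0], [0, 0, 0.3, 0, 0, 0], [0, 0, 0.355, 0, 0, 0], [0, 0, 0.355, 0, 0, 0]]]'

```text
time: 4.32
ee_pos: [0.552, -0.2475, 0.011]
eef_rot: [-179.9, 0.0, 65.0]
ft_force: [-0.5, 0.3, 0.2]
width: 0.0869
finger_force: 0.0
```

servo_tool --moves '[[[0, 0, 0, 0, 0, 0], [0, 0, 0, 0, 0, 0], [0, 0, 0, 0, 0, 0], [0, 0, 0, 0, 0, 0], [0, 0, 0, 0, 0, 0], [0, 0, 0, 0, 0, 0], [0, 0, 0, 0, 0, 0], [0, 0, 0, 0, 0, 0]]]' --hand 1 --force 40

```text
time: 5.32
ee_pos: [0.5528, -0.2478, 0.012]
eef_rot: [180.0, -0.0, 65.0]
ft_force: [0.7, -0.3, 1.3]
width: 0.0494
finger_force: 40.0
```

servo_tool --moves '[[[0, 0, 0, 0, 0, 0], [0, 0, 0, 0, 0, 0], [0, 0, 0, 0, 0, 0], [0, 0, -0.25, 0, 0, 0], [0, 0, -0.6, 0, 0, 0], [0, 0, -1, 0, 0, 0], [0, 0, -1, 0, 0, 0]]]' --hand 0

```text
time: 6.2
ee_pos: [0.5558, -0.2485, 0.1673]
eef_rot: [179.4, -0.0, 65.0]
ft_force: [-0.2, -0.7, -0.2]
width: 0.0871
finger_force: 0.0
```

servo_tool --moves '[[[0.3, -0.14, -0.1, 0, 0, 0], [0.6, -0.28, -0.2, 0, 0, 0], [0.9, -0.42, -0.3, 0, 0, 0], [0.9, -0.42, -0.3, 0, 0, 0]]]'

```text
time: 6.7
ee_pos: [0.5527, -0.0933, 0.2075]
eef_rot: [180.0, -0.1, 65.5]
ft_force: [0.6, -0.4, -0.1]
width: 0.0872
finger_force: 0.0
```

servo_tool --moves '[[[0.3, -0.14, -0.1, 0, 0, 0], [0.6, -0.28, -0.2, 0, 0, 0], [0.9, -0.42, -0.2, 0, 0, 0]]]'

```text
time: 7.08
ee_pos: [0.5527, 0.0503, 0.2369]
eef_rot: [179.9, 0.0, 64.9]
ft_force: [0.3, 0.4, 0.6]
width: 0.0869
finger_force: 0.0
```

servo_tool --moves '[[[0.3, -0.14, 0, 0, 0, 0], [0.6, -0.28, 0, 0, 0, 0], [0.9, -0.42, 0, 0, 0, 0]]]'

```text
time: 7.45
ee_pos: [0.5522, 0.199, 0.2354]
eef_rot: [-180.0, 0.1, 64.9]
ft_force: [0.6, 0.4, -0.0]
width: 0.0867
finger_force: 0.0
```

servo_tool --moves '[[[0.3, -0.14, 0, 0, 0, 0], [0.54, -0.25, 0, 0, 0, 0], [0.54, -0.25, 0, 0, 0, 0], [0.54, -0.25, 0, 0, 0, 0], [0.54, -0.25, 0, 0, 0, 0]]]'

```text
time: 8.07
ee_pos: [0.5531, 0.2861, 0.2362]
eef_rot: [180.0, 0.1, 64.8]
ft_force: [0.2, 0.1, 0.5]
width: 0.0866
finger_force: 0.0
```

```bash
python3 - <<'E'
from h import *
s,im=shot('wrist','w2.png'); print(s['ee_pos'],s['eef_rot'],s['q'])
print(w2p('wrist',[.552,.288,.074],s))
print([ (n,d['position'],d['confidence']) for n in ('hub','spigot_tip','stud_a') for d in place_of(n,'wrist')])
np.save('s2.npy',s,allow_pickle=True)
E
```

```text
[0.5530832  0.28606611 0.23622474] [1.79979450e+02 9.48726133e-02 6.48350166e+01] [ -8.51513466  24.46087279 -31.1878551   93.06813152  13.60573758
  66.34959071 -68.09689034]
[[256.30132041 175.71933446]]
[('hub', [259.8, 169.2], 0.94), ('hub', [62.4, 224.2], 0.79), ('spigot_tip', [52.7, 228.3], 0.93), ('spigot_tip', [279.0, 220.1], 0.32), ('stud_a', [142.4, 4.8], 0.79), ('stud_a', [95.8, 249.9], 0.67), ('stud_a', [282.0, 222.1], 0.57)]
```

View pics/w2.png

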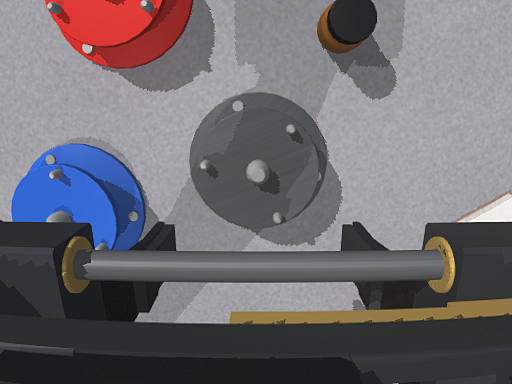

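```bash
python3 - <<'E'
from h import *
im=cv2.imread('pics/w2.png')
cv2.imwrite('pics/c2.png',cv2.resize(im[90:240,180:340],None,fx=4,fy=4,interpolation=cv2.INTER_CUBIC)[:600,:800])
s=np.load('s2.npy',allow_pickle=True).item()
P=p2w('wrist',[(291,129),(204,165),(278,217)],.066,s); print(tri(P)); print(p2w('wrist',(257,175),.074,s))
E
```

```text
(array([0.55444295, 0.29006021]), np.float64(27.84772427761511), array([0.05359871, 0.05455214, 0.05334275]))
[[0.55293793 0.28836425]]
```

View pics/c2.png

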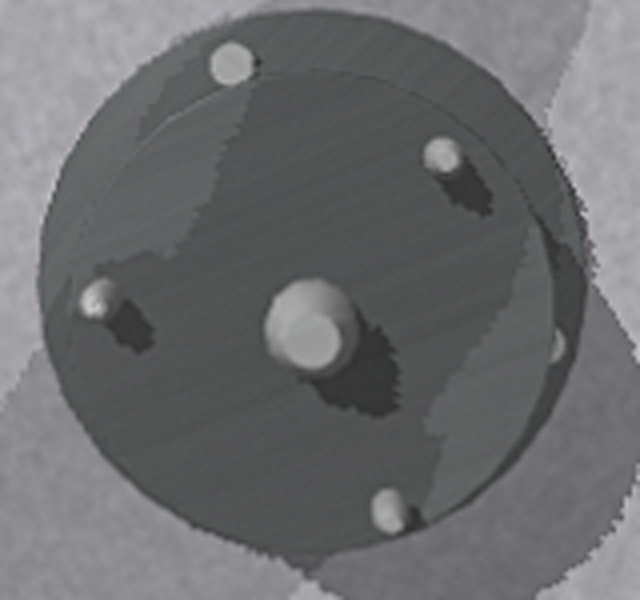

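```bash
python3 - <<'E'
from h import *
s=np.load('s2.npy',allow_pickle=True).item()
print(tri(p2w('wrist',[(289.5,129.3),(204.3,165.6),(279,219.5)],.066,s))); print(p2w('wrist',(257.8,175.2),.074,s))
plan([.5525,-.248,.16],65)
E
```

```text
(array([0.55389126, 0.2889584 ]), np.float64(28.373942132303682), array([0.05348228, 0.05432005, 0.05521669]))
[[0.55356886 0.28784426]]
calls 4 shift [-0.8084  0.3777  0.1285] turn in last [ 0.0002  0.0001 -0.0006] total mm 541
```

servo_tool --moves '[[[-0.3, 0.14, 0, 0, 0, 0], [-0.6, 0.28, 0, 0, 0, 0], [-0.9, 0.42, 0, 0, 0, 0]]]'

```text
time: 8.65
ee_pos: [0.5524, 0.1376, 0.237]
eef_rot: [180.0, -0.0, 65.0]
ft_force: [0.5, -0.5, 0.5]
width: 0.0869
finger_force: 0.0
```

servo_tool --moves '[[[-0.3, 0.14, 0, 0, 0, 0], [-0.6, 0.28, 0, 0, 0, 0], [-0.9, 0.42, 0, 0, 0, 0]]]'

```text
time: 9.02
ee_pos: [0.5524, -0.0115, 0.2372]
eef_rot: [179.9, -0.0, 65.0]
ft_force: [0.4, 0.2, 0.5]
width: 0.0867
finger_force: 0.0
```

servo_tool --moves '[[[-0.3, 0.14, 0.05, 0, 0, 0], [-0.6, 0.28, 0.1, 0, 0, 0], [-0.9, 0.42, 0.14, 0, 0, 0]]]'

```text
time: 9.4
ee_pos: [0.5523, -0.1604, 0.2159]
eef_rot: [180.0, 0.0, 65.0]
ft_force: [-0.6, 0.4, -1.2]
width: 0.0871
finger_force: 0.0
```

servo_tool --moves '[[[-0.3, 0.14, 0.1, 0, 0, 0], [-0.53, 0.25, 0.1, 0, 0, 0], [-0.53, 0.25, 0.1, 0, 0, 0], [-0.53, 0.25, 0.1, 0, 0, 0]]]'

```text
time: 9.9
ee_pos: [0.5531, -0.2456, 0.201]
eef_rot: [180.0, -0.0, 65.0]
ft_force: [0.0, 0.3, 0.4]
width: 0.0869
finger_force: 0.0
```

```bash
python3 - <<'E'
from h import *
s,im=shot('wrist','w3.png'); print(s['ee_pos'],s['eef_rot'])
H=[[.5522+.055*np.cos(a),-.248+.055*np.sin(a),.008] for a in np.radians([51.8,171.8,-68.2])]
q=w2p('wrist',H,s); print('holes pred',q)
print('plate',ring(im,w2p('wrist',[.5522,-.248,.008],s)[0],0,'wrist',.008,s,.075))
print('boss',ring(im,w2p('wrist',[.5522,-.248,.028],s)[0],0,'wrist',.028,s,.025))
b=[blob(im,p,7,120) for p in q]; print(np.round(b,1),tri(p2w('wrist',b,.007,s)))
plan([.5525,-.2482,.0115],65)
E
```

```text
[ 0.55313577 -0.24562869  0.20095452] [ 1.79994009e+02 -4.33026643e-02  6.50412623e+01]
holes pred [[270.32440961 123.54225458]
 [210.24652958 187.87294687]
 [294.26047323 206.89519727]]
plate (array([ 0.55163526, -0.24963405]), np.float64(0.07454289100936101), np.int64(65))
boss (array([ 0.55174654, -0.24920422]), np.float64(0.0237996286858086), np.int64(55))
[[269.1 124.8]
 [208.7 189.3]
 [292.3 207.6]] (array([ 0.55000858, -0.24860773]), np.float64(51.74294559008985), array([0.05519726, 0.05533398, 0.05456907]))
calls 2 shift [-0.0117  0.0019  0.632 ] turn in last [ 0.0001 -0.0004  0.001 ] total mm 190
```

servo_tool --moves '[[[-0.02, 0.003, 0.25, 0, 0, 0], [-0.02, 0.003, 0.5, 0, 0, 0], [-0.02, 0.003, 0.75, 0, 0, 0], [-0.02, 0.003, 0.9, 0, 0, 0], [-0.02, 0.003, 0.9, 0, 0, 0]]]'

```text
time: 10.58
ee_pos: [0.5513, -0.2471, 0.0645]
eef_rot: [-179.8, -0.0, 65.2]
ft_force: [-0.1, -0.0, -0.3]
width: 0.0869
finger_force: 0.0
```

servo_tool --moves '[[[0, 0, 0.1, 0, 0, 0], [0, 0, 0.2, 0, 0, 0], [0, 0, 0.3, 0, 0, 0], [0, 0, 0.36, 0, 0, 0], [0, 0, 0.36, 0, 0, 0]]]'

```text
time: 11.2
ee_pos: [0.5517, -0.2491, 0.0109]
eef_rot: [-179.9, 0.0, 65.0]
ft_force: [0.4, 0.4, 0.3]
width: 0.0869
finger_force: 0.0
```

servo_tool --moves '[[[0, 0, 0, 0, 0, 0], [0, 0, 0, 0, 0, 0], [0, 0, 0, 0, 0, 0], [0, 0, 0, 0, 0, 0], [0, 0, 0, 0, 0, 0], [0, 0, 0, 0, 0, 0], [0, 0, 0, 0, 0, 0]]]' --hand 1 --force 55

```text
time: 12.08
ee_pos: [0.5522, -0.2493, 0.012]
eef_rot: [180.0, 0.0, 65.0]
ft_force: [-1.4, -0.2, 2.4]
width: 0.0492
finger_force: 55.0
```

servo_tool --moves '[[[0, 0, -0.1, 0, 0, 0], [0, 0, -0.3, 0, 0, 0], [0, 0, -0.55, 0, 0, 0], [0, 0, -0.8, 0, 0, 0], [0, 0, -0.95, 0, 0, 0], [0, 0, -0.95, 0, 0, 0], [0, 0, -0.95, 0, 0, 0]]]'

```text
time: 12.95
ee_pos: [0.5509, -0.2489, 0.1529]
eef_rot: [-179.8, 0.0, 65.0]
ft_force: [-0.9, -1.0, -5.7]
width: 0.049
finger_force: 55.0
```

```bash
python3 - <<'E'
from h import *
s,im=shot('wrist','w4.png'); print(s['ee_pos'],s['eef_rot'])
c=np.array(s['ee_pos']); z=c[2]-.0115
H=[[c[0]+.055*np.cos(a),c[1]+.055*np.sin(a),z+.008] for a in np.radians([51.8,171.8,-68.2])]
q=w2p('wrist',H,s); print('holes pred',q)
print('plate',ring(im,w2p('wrist',[c[0],c[1],z+.008],s)[0],0,'wrist',z+.008,s,.075,span=.15))
plan([.5536,.2882,.16],41.5)
E
```

```text
[ 0.55094829 -0.24888628  0.15292038] [-1.79839716e+02  1.41090927e-02  6.50202842e+01]
holes pred [[284.01774871 139.59351779]
 [163.24400764 266.49437791]
 [328.68159456 301.23436963]]
plate (array([ 0.5498596 , -0.24963327]), np.float64(0.07766608593837643), np.int64(39))
calls 4 shift [ 0.8134 -0.3739 -0.0113] turn in last [-0.0016  0.0005  0.2053] total mm 537
```

View pics/w4.png

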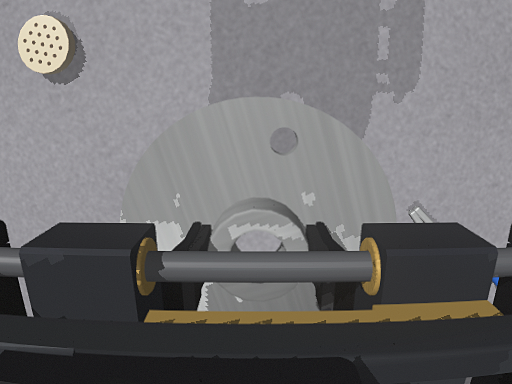

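servo_tool --moves '[[[0.2, -0.09, 0, 0, 0, 0], [0.5, -0.23, 0, 0, 0, 0], [0.81, -0.374, 0, 0, 0, 0]]]'

```text
time: 13.38
ee_pos: [0.5517, -0.1142, 0.1527]
eef_rot: [-179.8, 0.0, 65.0]
ft_force: [0.8, 0.1, -6.0]
width: 0.0491
finger_force: 55.0
```

servo_tool --moves '[[[0.27, -0.125, 0, 0, 0, 0], [0.54, -0.25, 0, 0, 0, 0], [0.81, -0.374, 0, 0, 0, 0]]]'

```text
time: 13.75
ee_pos: [0.5521, 0.0197, 0.1529]
eef_rot: [-179.9, 0.1, 65.0]
ft_force: [1.7, -0.0, -5.1]
width: 0.0489
finger_force: 55.0
```

servo_tool --moves '[[[0.27, -0.125, 0, 0, 0, 0], [0.54, -0.25, 0, 0, 0, 0], [0.81, -0.374, 0, 0, 0, 0]]]'

```text
time: 14.12
ee_pos: [0.5526, 0.1532, 0.1528]
eef_rot: [-179.9, 0.1, 65.0]
ft_force: [0.7, 0.4, -5.5]
width: 0.0492
finger_force: 55.0
```

servo_tool --moves '[[[0.27, -0.125, 0, 0, 0, 0.05], [0.5, -0.23, 0, 0, 0, 0.1], [0.7, -0.33, 0, 0, 0, 0.15], [0.81, -0.374, 0, 0, 0, 0.205], [0.81, -0.374, 0, 0, 0, 0.205], [0.81, -0.374, 0, 0, 0, 0.205], [0.81, -0.374, 0, 0, 0, 0.205], [0.81, -0.374, 0, 0, 0, 0.205]]]'

```text
time: 15.12
ee_pos: [0.5543, 0.2849, 0.1542]
eef_rot: [180.0, 0.0, 41.5]
ft_force: [0.4, 0.7, -5.1]
width: 0.0492
finger_force: 55.0
```

```bash
python3 - <<'E'
from h import *
s=observe(); print(s['ee_pos'],s['eef_rot'],s['ft_force'],s['width']); plan([.5536,.2882,.16],41.45)
print('pix plate centre pred',w2p('top',[*s['ee_pos'][:2],s['ee_pos'][2]+.016]))
shot('side','sd1.png')
E
```

```text
[0.5543281  0.28489343 0.15424295] [1.79978624e+02 1.88737070e-02 4.14630864e+01] [ 0.4419483   0.66432278 -5.11890936] 0.04924807511563211
calls 1 shift [ 0.0109 -0.0197 -0.0384] turn in last [0.0002 0.0002 0.0001] total mm 7
pix plate centre pred [[170.7270724  198.92396289]]
```

servo_tool --moves '[[[0.011, -0.02, 0.1, 0, 0, 0], [0.011, -0.02, 0.2, 0, 0, 0], [0.011, -0.02, 0.3, 0, 0, 0], [0.011, -0.02, 0.38, 0, 0, 0], [0.011, -0.02, 0.42, 0, 0, 0], [0.011, -0.02, 0.45, 0, 0, 0], [0.011, -0.02, 0.475, 0, 0, 0], [0.011, -0.02, 0.5, 0, 0, 0], [0.011, -0.02, 0.5, 0, 0, 0], [0.011, -0.02, 0.5, 0, 0, 0]]]'

```text
time: 16.42
ee_pos: [0.5535, 0.2895, 0.0795]
eef_rot: [180.0, -0.0, 41.5]
ft_force: [-0.2, 0.1, -5.3]
width: 0.0492
finger_force: 55.0
```

```bash
python3 - <<'E'
from h import *
s,im=shot('side'); print(s['ee_pos'],s['eef_rot'],s['ft_force'],s['ft_torque'])
u,v=map(int,w2p('side',[.5536,.2882,.06])[0])
a=cv2.resize(im[v-50:v+50,u-65:u+65],None,fx=5,fy=5,interpolation=cv2.INTER_CUBIC); cv2.imwrite('pics/c3.png',a)
E
```

```text
[0.55345517 0.28945271 0.07952457] [ 1.79988247e+02 -2.70183341e-02  4.15261219e+01] [-0.22376661  0.10821948 -5.32405965] [ 0.01087623 -0.05007305  0.05007234]
```

View pics/c3.png

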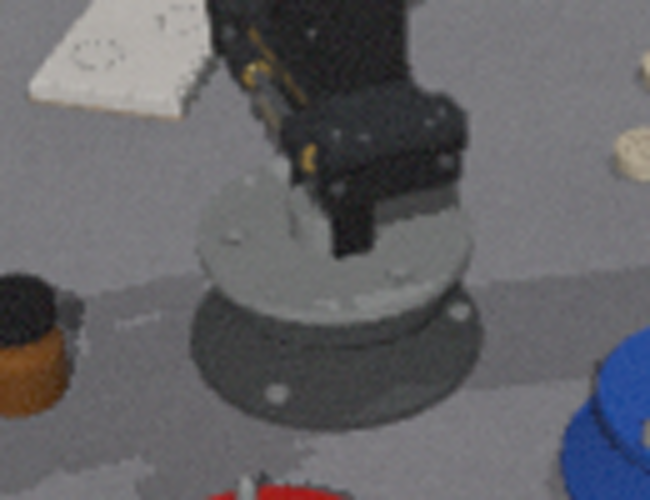

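servo_tool --moves '[[[0, 0, 0.013, 0, 0, 0], [0, 0, 0.026, 0, 0, 0], [0, 0, 0.04, 0, 0, 0], [0, 0, 0.053, 0, 0, 0], [0, 0, 0.053, 0, 0, 0]]]'

```text
time: 17.1
ee_pos: [0.5533, 0.2893, 0.0711]
eef_rot: [180.0, 0.0, 41.5]
ft_force: [0.2, 0.9, -5.1]
width: 0.0487
finger_force: 55.0
```

servo_tool --moves '[[[0, 0, 0.012, 0, 0, 0], [0, 0, 0.024, 0, 0, 0], [0, 0, 0.036, 0, 0, 0], [0, 0, 0.042, 0, 0, 0], [0, 0, 0.042, 0, 0, 0]]]'

```text
time: 17.73
ee_pos: [0.5533, 0.2893, 0.065]
eef_rot: [180.0, 0.0, 41.5]
ft_force: [-0.6, 0.3, -5.6]
width: 0.0491
finger_force: 55.0
```

servo_tool --moves '[[[0, 0, 0.004, 0, 0, 0], [0, 0, 0.008, 0, 0, 0], [0, 0, 0.012, 0, 0, 0], [0, 0, 0.012, 0, 0, 0], [0, 0, 0.012, 0, 0, 0]]]'

```text
time: 18.35
ee_pos: [0.5534, 0.2894, 0.064]
eef_rot: [180.0, -0.0, 41.5]
ft_force: [-2.0, -2.0, 5.2]
width: 0.049
finger_force: 55.0
```

servo_tool --moves '[[[0, 0, 0, 0, 0, 0], [0, 0, 0, 0, 0, -0.02], [0, 0, 0, 0, 0, -0.05], [0, 0, 0, 0, 0, -0.08], [0, 0, 0, 0, 0, -0.12], [0, 0, 0, 0, 0, -0.16], [0, 0, 0, 0, 0, -0.2], [0, 0, 0, 0, 0, -0.2]]]'

```text
time: 19.35
ee_pos: [0.5527, 0.2894, 0.064]
eef_rot: [-180.0, 0.1, 64.5]
ft_force: [-4.3, -2.3, 6.6]
width: 0.0488
finger_force: 55.0
```

servo_tool --moves '[[[0, 0, 0, 0, 0, -0.04], [0, 0, 0, 0, 0, -0.08], [0, 0, 0, 0, 0, -0.12], [0, 0, 0, 0, 0, -0.16], [0, 0, 0, 0, 0, -0.2], [0, 0, 0, 0, 0, -0.24], [0, 0, 0, 0, 0, -0.28], [0, 0, 0, 0, 0, -0.32], [0, 0, 0, 0, 0, -0.36], [0, 0, 0, 0, 0, -0.4], [0, 0, 0, 0, 0, -0.44], [0, 0, 0, 0, 0, -0.48], [0, 0, 0, 0, 0, -0.52], [0, 0, 0, 0, 0, -0.56], [0, 0, 0, 0, 0, -0.58], [0, 0, 0, 0, 0, -0.58], [0, 0, 0, 0, 0, -0.58]]]'

```text
time: 21.48
ee_pos: [0.5522, 0.2888, 0.0639]
eef_rot: [-179.8, 0.0, 130.9]
ft_force: [-6.0, -4.3, 9.1]
width: 0.0491
finger_force: 55.0
```

servo_tool --moves '[[[0, 0, 0, 0, 0, 0], [0, 0, 0, 0, 0, 0], [0, 0, 0, 0, 0, 0], [0, 0, -0.1, 0, 0, 0], [0, 0, -0.3, 0, 0, 0], [0, 0, -0.6, 0, 0, 0], [0, 0, -1, 0, 0, 0], [0, 0, -1, 0, 0, 0]]]' --hand 0

```text
time: 22.48
ee_pos: [0.5555, 0.2924, 0.2199]
eef_rot: [179.3, 0.1, 130.9]
ft_force: [-0.8, -0.4, -0.1]
width: 0.0873
finger_force: 0.0
```

servo_tool --moves '[[[0, 0, -0.2, 0, 0, 0], [0, 0, -0.2, 0, 0, 0], [0, 0, -0.2, 0, 0, 0], [0, 0, -0.2, 0, 0, 0]]]'

```text
time: 22.98
ee_pos: [0.5528, 0.2889, 0.242]
eef_rot: [-179.9, -0.0, 130.9]
ft_force: [-0.6, -0.3, 0.4]
width: 0.0864
finger_force: 0.0
```

```bash
python3 - <<'E'
from h import *
s,im=shot('wrist','w5.png'); print(s['ee_pos'],s['eef_rot'])
for z,r in ((.06,.075),(.08,.025)): print(ring(im,w2p('wrist',[.5528,.289,z],s)[0],0,'wrist',z,s,r))
print(place_of('boss_top','wrist')[:1],w2p('wrist',[.5528,.289,.08],s))
s2,it=shot('top','top2.png')
m=((it.min(2)>130)&(it[...,2].astype(int)-it[...,0]>12)).astype(np.uint8)
n,l,st,ce=cv2.connectedComponentsWithStats(m)
for i in range(1,n):
    if st[i,4]>60: print(st[i],ce[i].round(1),p2w('top',ce[i],.012))
E
```

```text
[0.55284503 0.28888644 0.24197015] [-1.79882872e+02 -1.60402281e-02  1.30914116e+02]
(array([0.55350929, 0.2885135 ]), np.float64(0.0745654164124451), np.int64(65))
(array([0.553366  , 0.28877863]), np.float64(0.02393908536941286), np.int64(63))
[{'position': [258.2, 176.9], 'confidence': 0.74}] [[257.51356575 176.79554147]]
[237 164  19  19 239] [245.4 173.4] [[0.65222463 0.06249758]]
[274 232  15  16 192] [280.9 239.7] [[ 0.42972851 -0.05538772]]
[242 234  14  14 151] [248.6 240.7] [[0.42645284 0.05234204]]
[240 285  17  25 150] [247.1 296.5] [[0.24436397 0.05753024]]
```

View pics/w5.png

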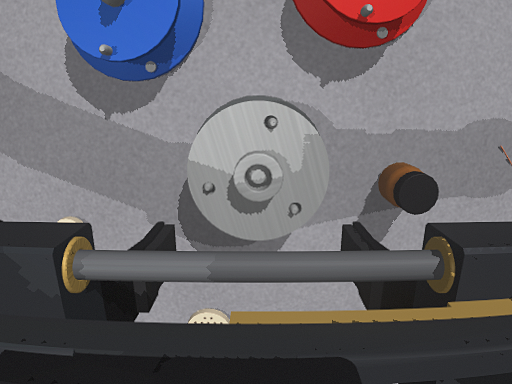

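```bash
python3 - <<'E'
from h import *
plan([.654,.066,.2],100)
E
```

```text
calls 2 shift [-0.7827 -0.2329  0.1415] turn in last [-0.0006 -0.      0.2698] total mm 249
```

servo_tool --moves '[[[-0.26, -0.08, 0, 0, 0, 0], [-0.52, -0.16, 0, 0, 0, 0], [-0.78, -0.235, 0, 0, 0, 0]]]'

```text
time: 23.5
ee_pos: [0.6036, 0.1767, 0.2429]
eef_rot: [-180.0, -0.0, 130.9]
ft_force: [1.3, 0.4, 0.1]
width: 0.0867
finger_force: 0.0
```

servo_tool --moves '[[[-0.26, -0.08, 0.1, 0, 0, 0.07], [-0.52, -0.16, 0.2, 0, 0, 0.14], [-0.78, -0.233, 0.28, 0, 0, 0.21], [-0.78, -0.233, 0.28, 0, 0, 0.27], [-0.78, -0.233, 0.28, 0, 0, 0.27], [-0.78, -0.233, 0.28, 0, 0, 0.27]]]'

```text
time: 24.25
ee_pos: [0.6532, 0.0677, 0.2014]
eef_rot: [180.0, -0.0, 100.2]
ft_force: [0.1, 0.2, -0.8]
width: 0.0871
finger_force: 0.0
```

```bash
cat >> h.py <<'E'
def finddisc(f=None,yaw=100,z=.012):
    s,im=shot('wrist',f); print(s['ee_pos'],s['eef_rot'][2])
    m=((im.min(2)>110)&(im[...,2].astype(int)-im[...,0]>18)).astype(np.uint8)
    m=cv2.morphologyEx(m,cv2.MORPH_CLOSE,np.ones((7,7),np.uint8))
    n,l,st,ce=cv2.connectedComponentsWithStats(m)
    for i in range(1,n):
        if st[i,4]>300:
            r=ring(im,ce[i],0,'wrist',z,s,.5*st[i,2]/334*(s['ee_pos'][2]+.14),span=.3)
            print(st[i],ce[i].round(),'->',r[0].round(4),'diam %.1f'%(2e3*r[1]),r[2])
    return s,im
E
python3 - <<'E'
from h import *
finddisc('w6.png')
E
```

```text
[0.65324342 0.06769855 0.20140093] 100.16009470888977
[  33  125   38   42 1270] [ 52. 145.] -> [0.4254 0.0573] diam 44.7 61
[ 229  144   60   59 2729] [258. 173.] -> [0.6546 0.0661] diam 62.7 66
[223 282  34  17 410] [240. 289.] -> [ 0.6559 -0.0687] diam 37.4 41
```

View pics/w6.png

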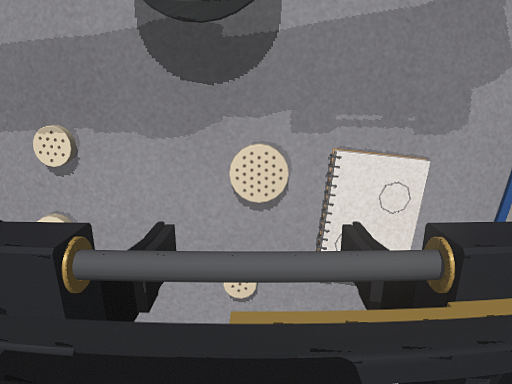

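servo_tool --moves '[[[-0.012, 0.007, 0.25, 0, 0, 0], [-0.012, 0.007, 0.5, 0, 0, 0], [-0.012, 0.007, 0.75, 0, 0, 0], [-0.012, 0.007, 0.95, 0, 0, 0], [-0.012, 0.007, 0.95, 0, 0, 0]]]' --hand 0.12

```text
time: 24.92
ee_pos: [0.6529, 0.0651, 0.0565]
eef_rot: [-179.7, -0.0, 100.1]
ft_force: [-0.0, -0.1, 0.6]
width: 0.0767
finger_force: 0.0
```

servo_tool --moves '[[[0, 0, 0.1, 0, 0, 0], [0, 0, 0.2, 0, 0, 0], [0, 0, 0.3, 0, 0, 0], [0, 0, 0.37, 0, 0, 0], [0, 0, 0.37, 0, 0, 0], [0, 0, 0.37, 0, 0, 0]]]'

```text
time: 25.68
ee_pos: [0.6552, 0.0652, 0.0036]
eef_rot: [180.0, -0.0, 100.0]
ft_force: [0.1, 0.8, -0.6]
width: 0.0769
finger_force: 0.0
```

servo_tool --moves '[[[0, 0, 0, 0, 0, 0], [0, 0, 0, 0, 0, 0], [0, 0, 0, 0, 0, 0], [0, 0, 0, 0, 0, 0], [0, 0, 0, 0, 0, 0], [0, 0, 0, 0, 0, 0]]]' --hand 1 --force 25

```text
time: 26.42
ee_pos: [0.6551, 0.065, 0.0037]
eef_rot: [180.0, 0.0, 100.0]
ft_force: [-0.4, -0.4, 5.1]
width: 0.063
finger_force: 25.0
```

servo_tool --moves '[[[0, 0, -0.1, 0, 0, 0], [0, 0, -0.3, 0, 0, 0], [0, 0, -0.55, 0, 0, 0], [0, 0, -0.8, 0, 0, 0], [0, 0, -0.95, 0, 0, 0], [0, 0, -0.95, 0, 0, 0], [0, 0, -0.95, 0, 0, 0]]]'

```text
time: 27.3
ee_pos: [0.654, 0.0646, 0.1447]
eef_rot: [-179.9, 0.0, 100.0]
ft_force: [-1.5, -1.0, -1.3]
width: 0.063
finger_force: 25.0
```

```bash
python3 - <<'E'
from h import *
plan([.553,.2888,.16],100)
s=observe(); finddisc('w7.png',z=s['ee_pos'][2]+.009)
E
```

```text
calls 2 shift [ 0.7944 -0.2024 -0.0509] turn in last [-0.0009  0.0001 -0.0003] total mm 246
[0.65401643 0.06458448 0.14467074] 99.96847770242273
[   0  127   39   48 1615] [ 19. 150.] -> [0.5291 0.0946] diam 24.2 52
[ 196  182  125   70 6939] [258. 221.] -> [0.6389 0.0714] diam 94.7 44
[ 211  282   94   30 1810] [252. 294.] -> [0.6589 0.0394] diam 83.7 41
```

servo_tool --moves '[[[0.2, -0.05, 0, 0, 0, 0], [0.5, -0.127, 0, 0, 0, 0], [0.79, -0.2, 0, 0, 0, 0]]]'

```text
time: 27.72
ee_pos: [0.6034, 0.1772, 0.1441]
eef_rot: [-179.9, -0.0, 99.9]
ft_force: [0.5, 1.0, -1.4]
width: 0.0632
finger_force: 25.0
```

servo_tool --moves '[[[0.3, -0.07, 0, 0, 0, 0], [0.55, -0.14, 0.05, 0, 0, 0], [0.79, -0.2, 0.1, 0, 0, 0], [0.79, -0.2, 0.2, 0, 0, 0], [0.79, -0.2, 0.3, 0, 0, 0], [0.79, -0.2, 0.3, 0, 0, 0], [0.79, -0.2, 0.3, 0, 0, 0]]]'

```text
time: 28.6
ee_pos: [0.5555, 0.287, 0.1006]
eef_rot: [180.0, 0.0, 99.9]
ft_force: [0.4, 0.4, -0.9]
width: 0.0631
finger_force: 25.0
```

```bash
python3 - <<'E'
from h import *
s=observe(); print(s['ee_pos'],s['width'],s['ft_force']);plan([.5535,.2877,.085],100)
E
```

```text
[0.55545604 0.28696623 0.10059613] 0.063122373257968 [ 0.42355585  0.37201972 -0.89212221]
calls 1 shift [ 0.0071 -0.012   0.104 ] turn in last [ 0.      0.0001 -0.0012] total mm 16
```

servo_tool --moves '[[[0.007, -0.012, 0.03, 0, 0, 0], [0.007, -0.012, 0.06, 0, 0, 0], [0.007, -0.012, 0.09, 0, 0, 0], [0.007, -0.012, 0.104, 0, 0, 0], [0.007, -0.012, 0.104, 0, 0, 0], [0.007, -0.012, 0.104, 0, 0, 0]]]'

```text
time: 29.35
ee_pos: [0.5528, 0.2889, 0.0853]
eef_rot: [180.0, -0.0, 100.0]
ft_force: [-0.3, -0.6, -1.0]
width: 0.0631
finger_force: 25.0
```

servo_tool --moves '[[[0, 0, 0.005, 0, 0, 0], [0, 0, 0.009, 0, 0, 0], [0, 0, 0.009, 0, 0, 0], [0, 0, 0.009, 0, 0, 0]]]'

```text
time: 29.85
ee_pos: [0.5528, 0.2888, 0.0838]
eef_rot: [180.0, 0.0, 100.0]
ft_force: [-0.5, -0.2, -1.1]
width: 0.0631
finger_force: 25.0
```

servo_tool --moves '[[[-0.004, 0.002, 0.002, 0, 0, 0], [-0.008, 0.005, 0.005, 0, 0, 0], [-0.008, 0.005, 0.006, 0, 0, 0], [-0.008, 0.005, 0.006, 0, 0, 0]]]'

```text
time: 30.35
ee_pos: [0.5531, 0.2885, 0.0837]
eef_rot: [-180.0, -0.0, 100.0]
ft_force: [-3.3, -0.2, 4.4]
width: 0.0631
finger_force: 25.0
```

servo_tool --moves '[[[0, 0, 0, 0, 0, 0], [0, 0, 0, 0, 0, 0], [0, 0, 0, 0, 0, 0], [0, 0, -0.1, 0, 0, 0], [0, 0, -0.3, 0, 0, 0], [0, 0, -0.6, 0, 0, 0], [0, 0, -1, 0, 0, 0], [0, 0, -1, 0, 0, 0], [0, 0, -1, 0, 0, 0]]]' --hand 0

```text
time: 31.48
ee_pos: [0.5536, 0.2874, 0.2334]
eef_rot: [180.0, 0.0, 100.0]
ft_force: [-0.4, -1.0, -0.1]
width: 0.0874
finger_force: 0.0
```

```bash
python3 - <<'E'
from h import *
s,im=finddisc('w8.png',z=.092)
print(ring(im,w2p('wrist',[.5534,.2887,.06],s)[0],0,'wrist',.06,s,.075,span=.12))
plan([.4287,-.0498,.2],100)
E
```

```text
[0.55360934 0.28743927 0.23341588] 99.96663105500313
[ 224  145   68   68 3604] [257. 178.] -> [0.5533 0.2898] diam 62.5 70
(array([0.55219083, 0.28921929]), np.float64(0.07483846154207302), np.int64(67))
calls 3 shift [-0.6893 -0.4021  0.0729] turn in last [-0.0006  0.0005 -0.0003] total mm 361
```

View pics/w8.png

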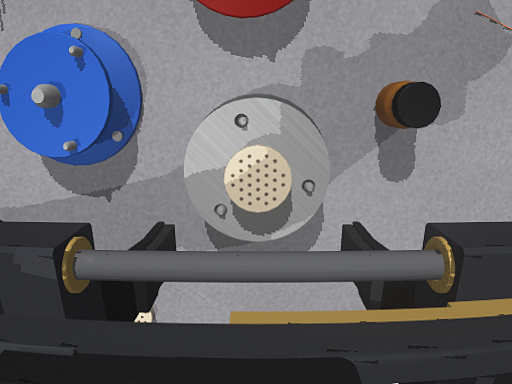

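servo_tool --moves '[[[-0.23, -0.13, 0, 0, 0, 0], [-0.46, -0.27, 0, 0, 0, 0], [-0.69, -0.4, 0, 0, 0, 0]]]'

```text
time: 31.9
ee_pos: [0.5112, 0.1737, 0.2312]
eef_rot: [-179.8, 0.0, 100.0]
ft_force: [0.1, -0.1, 0.2]
width: 0.0868
finger_force: 0.0
```

servo_tool --moves '[[[-0.23, -0.13, 0.03, 0, 0, 0], [-0.46, -0.27, 0.06, 0, 0, 0], [-0.69, -0.4, 0.1, 0, 0, 0]]]'

```text
time: 32.28
ee_pos: [0.4699, 0.0614, 0.2165]
eef_rot: [-179.8, -0.0, 100.0]
ft_force: [1.1, 0.2, 0.2]
width: 0.0871
finger_force: 0.0
```

servo_tool --moves '[[[-0.23, -0.13, 0.05, 0, 0, 0], [-0.46, -0.27, 0.1, 0, 0, 0], [-0.69, -0.4, 0.12, 0, 0, 0], [-0.69, -0.4, 0.12, 0, 0, 0], [-0.69, -0.4, 0.12, 0, 0, 0]]]'

```text
time: 32.9
ee_pos: [0.4299, -0.0487, 0.1994]
eef_rot: [-180.0, -0.1, 100.0]
ft_force: [-0.1, -0.2, 0.1]
width: 0.087
finger_force: 0.0
```

```bash
python3 - <<'E'
from h import *
s,im=finddisc('w9.png')
E
```

```text
[ 0.42992118 -0.0487037   0.19936384] 99.99307469124574
[ 249   46   45   47 1663] [271.  69.] -> [0.4252 0.0572] diam 44.6 72
[ 233  149   48   49 1834] [256. 173.] -> [ 0.4286 -0.0503] diam 50.7 72
[432 204  33  19 485] [447. 214.] -> [ 0.6507 -0.0582] diam 24.5 48
```

servo_tool --moves '[[[-0.009, -0.01, 0.25, 0, 0, 0], [-0.009, -0.01, 0.5, 0, 0, 0], [-0.009, -0.01, 0.75, 0, 0, 0], [-0.009, -0.01, 0.95, 0, 0, 0], [-0.009, -0.01, 0.95, 0, 0, 0]]]'

```text
time: 33.58
ee_pos: [0.4276, -0.0493, 0.0558]
eef_rot: [-179.8, -0.1, 100.1]
ft_force: [-1.3, -0.5, 0.3]
width: 0.0869
finger_force: 0.0
```

servo_tool --moves '[[[0, 0, 0.1, 0, 0, 0], [0, 0, 0.2, 0, 0, 0], [0, 0, 0.3, 0, 0, 0], [0, 0, 0.36, 0, 0, 0], [0, 0, 0.36, 0, 0, 0], [0, 0, 0.36, 0, 0, 0]]]'

```text
time: 34.33
ee_pos: [0.4292, -0.0508, 0.0036]
eef_rot: [180.0, 0.0, 100.0]
ft_force: [-0.5, -0.6, 0.6]
width: 0.0871
finger_force: 0.0
```

servo_tool --moves '[[[0, 0, 0, 0, 0, 0], [0, 0, 0, 0, 0, 0], [0, 0, 0, 0, 0, 0], [0, 0, 0, 0, 0, 0], [0, 0, 0, 0, 0, 0], [0, 0, 0, 0, 0, 0], [0, 0, 0, 0, 0, 0]]]' --hand 1

```text
time: 35.2
ee_pos: [0.4289, -0.0509, 0.0034]
eef_rot: [180.0, 0.0, 100.0]
ft_force: [0.2, -0.5, 0.4]
width: 0.051
finger_force: 25.0
```

servo_tool --moves '[[[0, 0, -0.1, 0, 0, 0], [0, 0, -0.3, 0, 0, 0], [0, 0, -0.55, 0, 0, 0], [0, 0, -0.8, 0, 0, 0], [0, 0, -0.95, 0, 0, 0], [0, 0, -0.95, 0, 0, 0], [0, 0, -0.95, 0, 0, 0]]]'

```text
time: 36.08
ee_pos: [0.4282, -0.051, 0.1455]
eef_rot: [-179.9, -0.0, 100.0]
ft_force: [-0.8, -0.7, -0.4]
width: 0.0514
finger_force: 25.0
```

```bash
python3 - <<'E'
from h import *
plan([.5533,.2885,.125],100)
E
```

```text
calls 3 shift [0.6949 0.4044 0.0452] turn in last [-0.0005 -0.     -0.0003] total mm 362
```

servo_tool --moves '[[[0.2, 0.116, 0, 0, 0, 0], [0.45, 0.26, 0, 0, 0, 0], [0.695, 0.404, 0, 0, 0, 0]]]'

```text
time: 36.45
ee_pos: [0.47, 0.0632, 0.1446]
eef_rot: [-179.8, -0.0, 99.9]
ft_force: [0.5, -0.3, -0.5]
width: 0.0511
finger_force: 25.0
```

servo_tool --moves '[[[0.23, 0.13, 0, 0, 0, 0], [0.46, 0.27, 0, 0, 0, 0], [0.695, 0.404, 0, 0, 0, 0]]]'

```text
time: 36.83
ee_pos: [0.5117, 0.1763, 0.1442]
eef_rot: [-179.8, 0.0, 100.0]
ft_force: [0.4, -0.2, -0.6]
width: 0.0509
finger_force: 25.0
```

servo_tool --moves '[[[0.23, 0.13, 0, 0, 0, 0], [0.46, 0.27, 0, 0, 0, 0], [0.695, 0.404, 0.1, 0, 0, 0], [0.695, 0.404, 0.2, 0, 0, 0], [0.695, 0.404, 0.24, 0, 0, 0], [0.695, 0.404, 0.24, 0, 0, 0], [0.695, 0.404, 0.24, 0, 0, 0]]]'

```text
time: 37.7
ee_pos: [0.5542, 0.2876, 0.1103]
eef_rot: [180.0, 0.0, 99.9]
ft_force: [-0.2, -0.2, -0.2]
width: 0.0513
finger_force: 25.0
```

```bash
python3 - <<'E'
from h import *
s=observe(); print(s['ee_pos'],s['width'],s['ft_force']);plan([.5533,.2886,.096],100)
E
```

```text
[0.55417977 0.28764769 0.1103356 ] 0.05128800312569815 [-0.21321972 -0.23185685 -0.16191732]
calls 1 shift [ 0.0073 -0.0048  0.0956] turn in last [ 0.0003  0.0002 -0.0009] total mm 14
```

servo_tool --moves '[[[0.006, -0.005, 0.03, 0, 0, 0], [0.006, -0.005, 0.06, 0, 0, 0], [0.006, -0.005, 0.085, 0, 0, 0], [0.006, -0.005, 0.095, 0, 0, 0], [0.006, -0.005, 0.1, 0, 0, 0], [0.006, -0.005, 0.1, 0, 0, 0], [0.006, -0.005, 0.1, 0, 0, 0]]]'

```text
time: 38.58
ee_pos: [0.5528, 0.2892, 0.0955]
eef_rot: [-180.0, 0.0, 100.0]
ft_force: [-1.9, -2.9, 6.0]
width: 0.0511
finger_force: 25.0
```

Contact; release, rise and look.

servo_tool --moves '[[[0, 0, 0, 0, 0, 0], [0, 0, 0, 0, 0, 0], [0, 0, 0, 0, 0, 0], [0, 0, -0.1, 0, 0, 0], [0, 0, -0.3, 0, 0, 0], [0, 0, -0.6, 0, 0, 0], [0, 0, -0.95, 0, 0, 0], [0, 0, -0.95, 0, 0, 0], [0, 0, -0.95, 0, 0, 0]]]' --hand 0

```text
time: 39.7
ee_pos: [0.5528, 0.2891, 0.2377]
eef_rot: [180.0, 0.0, 100.0]
ft_force: [-0.4, 0.1, -0.2]
width: 0.0866
finger_force: 0.0
```

```bash
python3 - <<'E'
from h import *
s,im=finddisc('w10.png',z=.104)
plan([.4253,.0573,.2],100)
E
```

```text
[0.55278161 0.28914406 0.23769137] 99.96938741837153
[ 225  146   67   65 3365] [258. 178.] -> [0.5525 0.2936] diam 58.6 65
calls 2 shift [-0.6865 -0.5508  0.1236] turn in last [-0.0007  0.0005 -0.0003] total mm 267
```

```bash
python3 - <<'E'
from h import *
im=cv2.imread('pics/w10.png');s=observe()
for z,r in ((.104,.0258),(.092,.0315)): print(ring(im,w2p('wrist',[.553,.289,z],s)[0],0,'wrist',z,s,r,span=.1))
a=cv2.resize(im[130:230,200:315],None,fx=5,fy=5,interpolation=cv2.INTER_CUBIC); cv2.imwrite('pics/c10.png',a)
E
```

```text
(array([0.55247393, 0.28930754]), np.float64(0.025230661628427513), np.int64(42))
(array([0.55242369, 0.29074068]), np.float64(0.0305169342013342), np.int64(65))
```

View pics/c10.png

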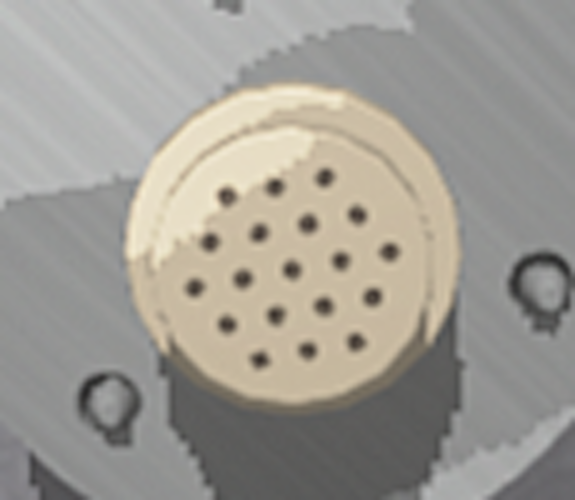

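servo_tool --moves '[[[-0.23, -0.18, 0, 0, 0, 0], [-0.46, -0.37, 0, 0, 0, 0], [-0.687, -0.55, 0.02, 0, 0, 0]]]'

```text
time: 40.12
ee_pos: [0.4881, 0.172, 0.2329]
eef_rot: [-179.8, 0.0, 100.0]
ft_force: [1.3, -0.4, 0.5]
width: 0.0867
finger_force: 0.0
```

servo_tool --moves '[[[-0.23, -0.18, 0.1, 0, 0, 0], [-0.46, -0.37, 0.2, 0, 0, 0], [-0.687, -0.55, 0.23, 0, 0, 0], [-0.687, -0.55, 0.23, 0, 0, 0], [-0.687, -0.55, 0.23, 0, 0, 0]]]'

```text
time: 40.75
ee_pos: [0.4262, 0.0583, 0.1996]
eef_rot: [-180.0, -0.0, 100.0]
ft_force: [0.1, 0.2, -0.3]
width: 0.087
finger_force: 0.0
```

```bash
python3 - <<'E'
from h import *
s,im=finddisc('w11.png')
E
```

```text
[0.42619947 0.05827537 0.19963166] 99.97851180988854
[ 236  151   42   43 1444] [257. 172.] -> [0.4251 0.0573] diam 45.0 72
```

servo_tool --moves '[[[-0.005, -0.008, 0.25, 0, 0, 0], [-0.005, -0.008, 0.5, 0, 0, 0], [-0.005, -0.008, 0.75, 0, 0, 0], [-0.005, -0.008, 0.95, 0, 0, 0], [-0.005, -0.008, 0.95, 0, 0, 0]]]'

```text
time: 41.42
ee_pos: [0.4239, 0.0582, 0.0558]
eef_rot: [-179.7, -0.1, 100.1]
ft_force: [0.1, 0.0, 0.5]
width: 0.0872
finger_force: 0.0
```

servo_tool --moves '[[[0, 0, 0.1, 0, 0, 0], [0, 0, 0.2, 0, 0, 0], [0, 0, 0.3, 0, 0, 0], [0, 0, 0.36, 0, 0, 0], [0, 0, 0.36, 0, 0, 0], [0, 0, 0.36, 0, 0, 0]]]'

```text
time: 42.18
ee_pos: [0.4253, 0.057, 0.0036]
eef_rot: [180.0, 0.0, 100.0]
ft_force: [0.9, -0.8, 0.2]
width: 0.087
finger_force: 0.0
```

servo_tool --moves '[[[0, 0, 0, 0, 0, 0], [0, 0, 0, 0, 0, 0], [0, 0, 0, 0, 0, 0], [0, 0, 0, 0, 0, 0], [0, 0, 0, 0, 0, 0], [0, 0, 0, 0, 0, 0], [0, 0, 0, 0, 0, 0]]]' --hand 1

```text
time: 43.05
ee_pos: [0.425, 0.0569, 0.0034]
eef_rot: [-180.0, 0.0, 100.0]
ft_force: [1.0, 0.9, 0.7]
width: 0.045
finger_force: 25.0
```

servo_tool --moves '[[[0, 0, -0.1, 0, 0, 0], [0, 0, -0.3, 0, 0, 0], [0, 0, -0.55, 0, 0, 0], [0, 0, -0.8, 0, 0, 0], [0, 0, -1, 0, 0, 0], [0, 0, -1, 0, 0, 0], [0, 0, -1, 0, 0, 0]]]'

```text
time: 43.92
ee_pos: [0.4244, 0.0566, 0.1531]
eef_rot: [-180.0, 0.0, 100.0]
ft_force: [0.1, 0.6, 0.7]
width: 0.0448
finger_force: 25.0
```

```bash
python3 - <<'E'
from h import *
plan([.553,.2885,.125],100)
E
```

```text
calls 2 shift [0.6873 0.5561 0.093 ] turn in last [-0.0004  0.0002 -0.0003] total mm 267
```

servo_tool --moves '[[[0.2, 0.16, 0, 0, 0, 0], [0.45, 0.36, 0, 0, 0, 0], [0.687, 0.556, 0, 0, 0, 0]]]'

```text
time: 44.3
ee_pos: [0.4891, 0.1736, 0.1518]
eef_rot: [-179.8, 0.0, 100.0]
ft_force: [0.8, -1.2, -0.3]
width: 0.0449
finger_force: 25.0
```

servo_tool --moves '[[[0.23, 0.18, 0, 0, 0, 0], [0.46, 0.37, 0.05, 0, 0, 0], [0.687, 0.556, 0.1, 0, 0, 0], [0.687, 0.556, 0.17, 0, 0, 0], [0.687, 0.556, 0.2, 0, 0, 0], [0.687, 0.556, 0.2, 0, 0, 0], [0.687, 0.556, 0.2, 0, 0, 0]]]'

```text
time: 45.18
ee_pos: [0.5537, 0.2877, 0.1237]
eef_rot: [180.0, 0.0, 99.9]
ft_force: [0.4, 0.3, 1.2]
width: 0.0452
finger_force: 25.0
```

```bash
python3 - <<'E'
from h import *
s=observe(); print(s['ee_pos'],s['width'],s['ft_force']);plan([.553,.2886,.1075],100)
E
```

```text
[0.55373389 0.28773653 0.12367176] 0.04517232250326236 [0.36467783 0.34252185 1.15381163]
calls 1 shift [ 0.0066 -0.0039  0.1078] turn in last [ 0.0002  0.0003 -0.0008] total mm 16
```

servo_tool --moves '[[[0.003, -0.001, 0.04, 0, 0, 0], [0.003, -0.001, 0.07, 0, 0, 0], [0.003, -0.001, 0.095, 0, 0, 0], [0.003, -0.001, 0.106, 0, 0, 0], [0.003, -0.001, 0.111, 0, 0, 0], [0.003, -0.001, 0.111, 0, 0, 0], [0.003, -0.001, 0.111, 0, 0, 0]]]'

```text
time: 46.05
ee_pos: [0.5533, 0.289, 0.1074]
eef_rot: [-180.0, 0.0, 100.0]
ft_force: [-2.2, -1.1, 6.5]
width: 0.0449
finger_force: 25.0
```

servo_tool --moves '[[[0, 0, 0, 0, 0, 0], [0, 0, 0, 0, 0, 0], [0, 0, 0, 0, 0, 0], [0, 0, -0.1, 0, 0, 0], [0, 0, -0.3, 0, 0, 0], [0, 0, -0.6, 0, 0, 0], [0, 0, -0.95, 0, 0, 0], [0, 0, -0.95, 0, 0, 0], [0, 0, -0.95, 0, 0, 0]]]' --hand 0

```text
time: 47.18
ee_pos: [0.5533, 0.2889, 0.2495]
eef_rot: [180.0, 0.0, 100.0]
ft_force: [-0.2, -0.3, -0.0]
width: 0.0868
finger_force: 0.0
```

```bash
python3 - <<'E'
from h import *
s,im=shot('wrist','w12.png')
for z,r in ((.116,.0227),(.104,.0258),(.092,.0315)): print(ring(im,w2p('wrist',[.553,.289,z],s)[0],0,'wrist',z,s,r,span=.1))
plan([.6559,-.0687,.2],100)
E
```

```text
(array([0.55352335, 0.28920285]), np.float64(0.02242433770318605), np.int64(41))
(array([0.55341523, 0.28927775]), np.float64(0.02563195059209882), np.int64(35))
(array([0.55319729, 0.29048421]), np.float64(0.03095170632795904), np.int64(65))
calls 3 shift [-0.8214  0.088   0.1085] turn in last [-0.0006  0.0005 -0.0003] total mm 375
```

Well centred. Now the smallest disc.

servo_tool --moves '[[[-0.27, 0.03, 0, 0, 0, 0], [-0.54, 0.06, 0, 0, 0, 0], [-0.82, 0.088, 0, 0, 0, 0]]]'

```text
time: 47.6
ee_pos: [0.5872, 0.1688, 0.2475]
eef_rot: [-179.8, 0.0, 100.0]
ft_force: [-0.3, -1.0, 0.3]
width: 0.0869
finger_force: 0.0
```

servo_tool --moves '[[[-0.27, 0.03, 0.05, 0, 0, 0], [-0.54, 0.06, 0.1, 0, 0, 0], [-0.82, 0.088, 0.15, 0, 0, 0]]]'

```text
time: 47.98
ee_pos: [0.6214, 0.05, 0.2249]
eef_rot: [-179.8, -0.0, 100.0]
ft_force: [0.8, -1.0, -1.2]
width: 0.0871
finger_force: 0.0
```

servo_tool --moves '[[[-0.27, 0.03, 0.05, 0, 0, 0], [-0.54, 0.06, 0.1, 0, 0, 0], [-0.82, 0.088, 0.17, 0, 0, 0], [-0.82, 0.088, 0.17, 0, 0, 0], [-0.82, 0.088, 0.17, 0, 0, 0]]]'

```text
time: 48.6
ee_pos: [0.6556, -0.0666, 0.2]
eef_rot: [-179.9, -0.1, 100.0]
ft_force: [0.5, 0.6, -0.3]
width: 0.0872
finger_force: 0.0
```

```bash
python3 - <<'E'
from h import *
s,im=finddisc('w13.png')
E
```

```text
[ 0.65559192 -0.0666275   0.20001976] 100.00390031178625
[ 240  155   37   37 1084] [258. 173.] -> [ 0.6557 -0.0678] diam 38.8 72
```

servo_tool --moves '[[[-0.004, 0, 0.25, 0, 0, 0], [-0.004, 0, 0.5, 0, 0, 0], [-0.004, 0, 0.75, 0, 0, 0], [-0.004, 0, 0.95, 0, 0, 0], [-0.004, 0, 0.95, 0, 0, 0]]]'

```text
time: 49.28
ee_pos: [0.6544, -0.0663, 0.0566]
eef_rot: [-179.7, -0.1, 100.1]
ft_force: [0.3, 0.7, 0.3]
width: 0.0868
finger_force: 0.0
```

servo_tool --moves '[[[0, 0, 0.1, 0, 0, 0], [0, 0, 0.2, 0, 0, 0], [0, 0, 0.3, 0, 0, 0], [0, 0, 0.36, 0, 0, 0], [0, 0, 0.36, 0, 0, 0], [0, 0, 0.36, 0, 0, 0]]]'

```text
time: 50.02
ee_pos: [0.6569, -0.0679, 0.0052]
eef_rot: [179.9, 0.0, 100.0]
ft_force: [0.3, -0.6, -0.6]
width: 0.0872
finger_force: 0.0
```

servo_tool --moves '[[[0, 0, 0, 0, 0, 0], [0, 0, 0, 0, 0, 0], [0, 0, 0, 0, 0, 0], [0, 0, 0, 0, 0, 0], [0, 0, 0, 0, 0, 0], [0, 0, 0, 0, 0, 0], [0, 0, 0, 0, 0, 0]]]' --hand 1

```text
time: 50.9
ee_pos: [0.6564, -0.068, 0.0048]
eef_rot: [180.0, 0.0, 100.0]
ft_force: [0.1, -0.6, 0.1]
width: 0.0391
finger_force: 25.0
```

servo_tool --moves '[[[0, 0, -0.1, 0, 0, 0], [0, 0, -0.3, 0, 0, 0], [0, 0, -0.55, 0, 0, 0], [0, 0, -0.8, 0, 0, 0], [0, 0, -1, 0, 0, 0], [0, 0, -1, 0, 0, 0], [0, 0, -1, 0, 0, 0]]]'

```text
time: 51.78
ee_pos: [0.6558, -0.0682, 0.1544]
eef_rot: [-180.0, 0.0, 100.0]
ft_force: [0.1, -0.2, -0.4]
width: 0.0391
finger_force: 25.0
```

```bash
python3 - <<'E'
from h import *
plan([.5533,.2885,.14],100)
E
```

```text
calls 3 shift [ 0.8201 -0.0872  0.0319] turn in last [-0.0004  0.0001 -0.0003] total mm 371
```

servo_tool --moves '[[[0.2, -0.021, 0, 0, 0, 0], [0.5, -0.053, 0, 0, 0, 0], [0.82, -0.087, 0, 0, 0, 0]]]'

```text
time: 52.15
ee_pos: [0.621, 0.0513, 0.153]
eef_rot: [-179.8, -0.0, 99.9]
ft_force: [0.6, 1.0, 0.8]
width: 0.0392
finger_force: 25.0
```

servo_tool --moves '[[[0.27, -0.029, 0, 0, 0, 0], [0.54, -0.058, 0, 0, 0, 0], [0.82, -0.087, 0, 0, 0, 0]]]'

```text
time: 52.52
ee_pos: [0.5868, 0.1704, 0.1531]
eef_rot: [-179.8, 0.0, 100.0]
ft_force: [0.7, 0.6, -1.0]
width: 0.0388
finger_force: 25.0
```

servo_tool --moves '[[[0.27, -0.029, 0, 0, 0, 0], [0.54, -0.058, 0, 0, 0, 0], [0.82, -0.087, 0.04, 0, 0, 0], [0.82, -0.087, 0.1, 0, 0, 0], [0.82, -0.087, 0.13, 0, 0, 0], [0.82, -0.087, 0.13, 0, 0, 0], [0.82, -0.087, 0.13, 0, 0, 0]]]'

```text
time: 53.4
ee_pos: [0.5546, 0.2875, 0.1352]
eef_rot: [180.0, 0.0, 99.9]
ft_force: [0.4, 0.0, -0.6]
width: 0.0391
finger_force: 25.0
```

```bash
python3 - <<'E'
from h import *
s=observe(); print(s['ee_pos'],s['width'],s['ft_force']);plan([.5533,.2888,.1208],100)
E
```

```text
[0.55459877 0.28747    0.13519111] 0.039111569594152275 [ 0.35598678  0.03875935 -0.60326762]
calls 1 shift [ 0.0103 -0.007   0.0959] turn in last [ 0.      0.0002 -0.0012] total mm 15
```

servo_tool --moves '[[[0.004, -0.004, 0.04, 0, 0, 0], [0.004, -0.004, 0.065, 0, 0, 0], [0.004, -0.004, 0.085, 0, 0, 0], [0.004, -0.004, 0.094, 0, 0, 0], [0.004, -0.004, 0.098, 0, 0, 0], [0.004, -0.004, 0.098, 0, 0, 0], [0.004, -0.004, 0.098, 0, 0, 0]]]'

```text
time: 54.28
ee_pos: [0.5533, 0.2892, 0.1207]
eef_rot: [180.0, 0.0, 100.0]
ft_force: [-0.1, -1.0, 2.2]
width: 0.0389
finger_force: 25.0
```

Contact felt (2–3 N); release and look.

servo_tool --moves '[[[0, 0, 0, 0, 0, 0], [0, 0, 0, 0, 0, 0], [0, 0, 0, 0, 0, 0], [0, 0, -0.1, 0, 0, 0], [0, 0, -0.3, 0, 0, 0], [0, 0, -0.6, 0, 0, 0], [0, 0, -0.95, 0, 0, 0], [0, 0, -0.95, 0, 0, 0], [0, 0, -0.95, 0, 0, 0]]]' --hand 0

```text
time: 55.4
ee_pos: [0.5531, 0.2889, 0.2634]
eef_rot: [180.0, 0.0, 100.0]
ft_force: [0.6, 0.6, -0.4]
width: 0.087
finger_force: 0.0
```

```bash
python3 - <<'E'
from h import *
s,im=shot('wrist','w14.png'); print(s['ee_pos'])
for z,r in ((.128,.0197),(.116,.0227),(.104,.0258),(.092,.0315),(.06,.075)): print(ring(im,w2p('wrist',[.553,.289,z],s)[0],0,'wrist',z,s,r,span=.1))
_,sd=shot('side','sd2.png'); u,v=map(int,w2p('side',[.5536,.2882,.08])[0])
a=cv2.resize(sd[v-45:v+45,u-45:u+45],(400,400),interpolation=cv2.INTER_CUBIC)
u,v=map(int,w2p('wrist',[.5533,.289,.1],s)[0]); b=cv2.resize(im[v-80:v+80,u-80:u+80],(400,400),interpolation=cv2.INTER_CUBIC)
cv2.imwrite('pics/c14.png',np.hstack([a,b]))
it=shot('top','top3.png')[1]
m=((it.min(2)>130)&(it[...,2].astype(int)-it[...,0]>12)).astype(np.uint8)
n,l,st,ce=cv2.connectedComponentsWithStats(m)
for i in range(1,n):
    if st[i,4]>50: print(st[i],ce[i].round(1),p2w('top',ce[i],.012))
E
```

```text
[0.55307695 0.28890573 0.26335737]
(array([0.55355256, 0.28979452]), np.float64(0.02000458570783364), np.int64(32))
(array([0.55395976, 0.28740569]), np.float64(0.021117296736021397), np.int64(32))
(array([0.55080613, 0.28811926]), np.float64(0.02625082480753549), np.int64(32))
(array([0.55316606, 0.29026832]), np.float64(0.03114794688443932), np.int64(61))
(array([0.55215071, 0.28912591]), np.float64(0.07479860970363941), np.int64(62))
[231 298  19  24 156] [238.5 308.8] [[0.20488984 0.08578583]]
[266 343  16  18  71] [273.1 351.4] [[ 0.06860496 -0.0266498 ]]
```

View pics/c14.png

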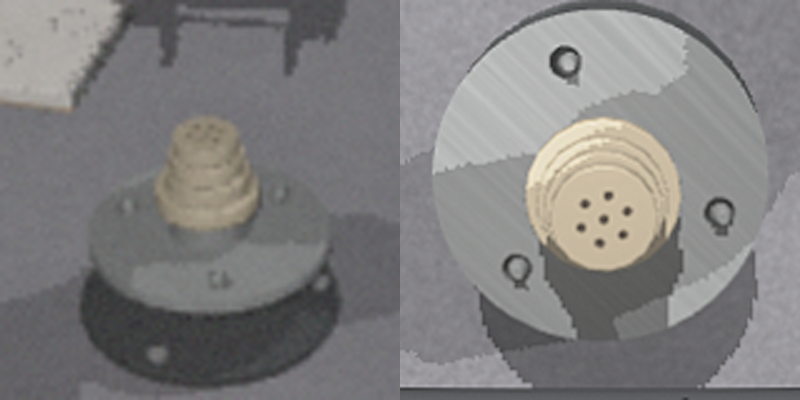

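View pics/sd2.png

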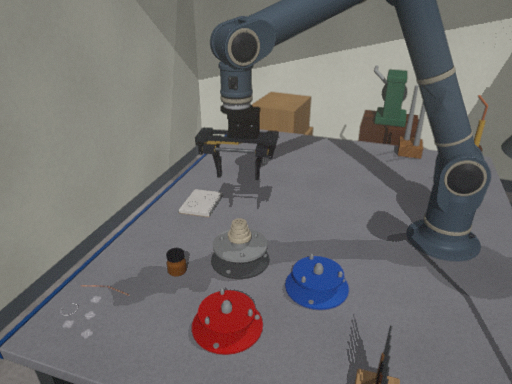

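The side picture (stack at pixel 238,232) shows four discs, level and centred on the seated plate, wide to narrow. All three studs show in their holes, no disc is left on the bench, and the gripper is clear.

```bash
python3 -c "
from rig import *
print(close_job())"
```

```text
the job is handed in; nothing more can be done
None
```

The job is handed in (no verdict was returned): the plate is seated on the hub and was turned about 89° with nothing on it, and the four discs on the bench (64, 52, 46 and 40 mm) are stacked on the boss, widest at the bottom and within about 2 mm of centre in the wrist camera.

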